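# Dress the label dispenser's spindle with spacer rings and set its brake

### The job

Make the bench-top label dispenser ready for its next roll. Swing the brake lever back to its released stop, take the black collar off the spindle and stand it on the bench, then thread every coloured spacer ring that is on the bench onto the spindle, the widest at the bottom and each next one narrower, and put the collar back on top. Leave the brake released while you load; when the collar is on, swing the lever round until it lies over the red mark on the dial, and leave the other things on the bench alone.

Things in the scene. Friction and masses are not known exactly. Their poses are not given: they have to be found in the camera images.
- dispenser: Label dispenser, fixed: white slab 180 (x) x 360 (y) mm, its top 30 mm above the bench, on a black rubber foot. Origin at the centre of its underside, on the bench; z up; stands at a varying place and yaw. In its frame: spindle at (0, -90) mm, brake pivot at (0, 85) mm, a grey upright guide roller 18-22 mm across and 48 mm tall (top 78 mm over the bench) at (62, -8) mm.
- seat (a point): Centre of the steel seat disc (90 mm across) at the foot of the spindle, 35 mm above the bench. The fixed steel spindle stands upright here: 14 mm thick, 60 mm tall above the seat, its last 5 mm tapering to 8 mm at the tip.
- pivot (a point): Brake pivot, on the top of the slab (30 mm over the bench), at the centre of the white dial.
- brake (a joint): Brake lever angle (rad) about the upright axis through the pivot. 0: on its released stop, pointing along the dispenser's -x; it grows clockwise seen from above: at 1.57 the lever points along the dispenser's +y. At angle q the knob lies from the pivot at 80 mm x (-cos q, sin q) in the dispenser's axes. Range 0 to 2.4. Friction holds it where it is left (about 1.5 N at the knob).
- lever_knob (a point): Centre of the lever knob's top: black upright knob 22 mm across, 36 mm tall, standing 80 mm from the pivot at the end of a thin dark steel arm; its top is 76 mm above the bench, its foot 40 mm.
- mark (a joint): Angle of the red mark on the dial, measured as for brake (rad). Nothing to be moved: it is the angle that the lever is to be set to.
- mark_tip (a point): Outer end of the red mark, a flat red bar 20 mm wide lying on the dial from 48 to 88 mm from the pivot, in the direction of the lever when set.
- collar: Black plastic retaining collar: ring 34 mm across, 16 mm tall, bore 19 mm, loose on the spindle and standing on the seat at the start. Origin at the centre of its underside, z along its bore, up.
- ring64: Spacer ring, blue, 64 mm across, 10 mm thick, bore 19 mm, loose, lying flat on the bench (may be absent: 3 to 5 of the five sizes are there). Origin at the centre of its underside, z along its bore, up; keep that side up.
- ring58: Spacer ring, yellow, 58 mm across, 10 mm thick, bore 19 mm, loose, lying flat on the bench (may be absent: 3 to 5 of the five sizes are there). Origin at the centre of its underside, z along its bore, up; keep that side up.
- ring52: Spacer ring, green, 52 mm across, 10 mm thick, bore 19 mm, loose, lying flat on the bench (may be absent: 3 to 5 of the five sizes are there). Origin at the centre of its underside, z along its bore, up; keep that side up.
- ring46: Spacer ring, orange, 46 mm across, 10 mm thick, bore 19 mm, loose, lying flat on the bench (may be absent: 3 to 5 of the five sizes are there). Origin at the centre of its underside, z along its bore, up; keep that side up.
- ring40: Spacer ring, white, 40 mm across, 10 mm thick, bore 19 mm, loose, lying flat on the bench (may be absent: 3 to 5 of the five sizes are there). Origin at the centre of its underside, z along its bore, up; keep that side up.
- wine: Full wine bottle standing on the bench, 74 mm across, 300 mm tall, origin under its centre. Leave it alone.
- corks: White pot of corks, 72 mm across, about 80 mm tall, origin under its centre. Leave it alone.
- brush: Brush lying on the bench, origin near its middle, handle along its -x. Leave it alone.
There are look-alikes about, which are no part of the job. Of the things shaped like the ring40, the white one is meant.

How it is judged:
By the outcome, as a careful person would: the job done as asked, in the order asked, and still so for the second after the job is handed in, with the robot touching nothing.
Of ring64, ring58, ring52, ring46, ring40 only 3 to 5 are there at a start; the rules pass over those that are not, and their reading is None.
At some moment in a run one of ring64, ring58, ring52, ring46, ring40, collar may be knocked a few centimetres aside while the robot is not near it.
It also fails if it takes over 210 s, if anything falls off the work surface, if the arm or the gripper's body presses on something with over 40 N, if the wrist force passes 120 N, or if a joint passes its speed limit or range.

### The arm

A 6-joint arm with a two-finger parallel gripper is mounted at the origin on the work surface. World frame = base frame: x ahead of the robot, y to its left, z up, the work surface at z = 0. Lengths are in m, angles in rad, forces in N, time in s.
With the tool pointing down it reaches from about 0.325 to 0.775 m from the base axis. Payload 9.3 kg.
Tool frame: the origin (TCP) lies midway between the tips of the shut fingers; the grasp point (between the pads) lies 19 mm behind it; z points along the fingers, y is the line along which they close (so a half turn about z gives the same grasp; the last joint's range is limited). The gripper opens to 85 mm and grips with 20 to 120 N. Pads are 22 mm wide; open, the fingers measure 114 mm over their backs; the gripper's body (76 mm by 85 mm) begins 54 mm behind the grasp point. The pads swing forward as they close: fully open they stand 13 mm farther back than shut.
Start: joints at [-1.484, 0.259, 0.021, 1.334, 0, 1.418], TCP at [0.131, -0.534, 0.231] pointing down, gripper open.
Joint ranges: [-3.04, 3.04], [-0.91, 1.82], [-1.04, 1.36], [-1.92, 1.95], [-1.52, 1.45], [-3.14, 3.14]. Speed limits (rad/s): [2.22, 2.22, 2.79, 3.14, 3.14, 3.14].

### API

Orientations are given as a unit quaternion [w, x, y, z].
In Python, from bench import * gives the robot as it stands.
- The arm moves only by the shell command python3 -m jog 'ROWS'. ROWS is JSON, a list of rows, each a list of 3 entries, a list of its own where there are three numbers: the turn, a rotation vector about the tool's x, y, z in rad, then the shift along the tool's x, y, z in cm, then the closure, from -1 (fully open) to 1 (shut). A call has 1 to 10 rows; each row shifts and turns the commanded pose from where the row before left it, along the tool's axes as they then stand; what a row does not reach is not made up. A row lasts 1/10 s, in which the tool goes at most 50 mm and 8.59 degrees, less where a joint would pass 70% of its speed; a pose out of reach is approached as far as the arm can. A call with a gripper value outside its range is refused whole. The fingers move at their own pace and stop on an object; the grip force is fixed at half the most. Time passes only in rows, so rows that do not move let the fingers close. It gives the time, the measured TCP pose, the force, the opening and the grip force at its end, in the units of the state.
- observe(): the state, without advancing time (a new reading comes with each control period).
- get_image(name): name is "scene" or "side" or "wrist"; returns (picture, depth): 400x640x3 uint8, red, green, blue; 400x640 float32, m along the optical axis (not along the pixel's ray), 0 where there is no reading.
- get_calibration(name): a dict with "intrinsics" (3x3 intrinsics, pixels), "rvec" (rotation vector, rad) and "tvec" (3), from world to camera coordinates, as OpenCV has them. Camera axes: x right, y down, z forward; pixel columns grow to the right and rows downward; lengths in m; the calibration is good to about 2 mm. A picture is of the moment at which its call begins: read the wrist's pose just before it. get_calibration takes no time and is no camera call; for the wrist camera it gives the pose at the moment of the call.
- job_done(): hands the job in; it is judged then, once.
The state is a dict: "clock": time; "q": joint angles; "qd": joint speeds; "joint_efforts": joint torques, N m; "eef_pos": TCP position; "tcp_rot": TCP orientation; "ft_force": force on the tool from outside, world axes, zero at the start; "ft_torque": the same for the moment, N m; "grip_width": finger opening in m; "grip_force": force on a finger pad.
Only numpy, scipy, OpenCV 4.12 (cv2) and the standard library are available. Lean on these libraries where they do the work, as an engineer would, in place of code of your own. Each camera call takes 0.05 s, during which the arm holds its last target. There are 200 camera calls.

## Working session

There is one attempt and no reset: what is moved stays moved. The work goes in short steps, Python scripts to look and compute and a shell command to move; the robot and the scene stay as the last step left them, time stands still between calls to the robot, and variables do not carry over. Pictures are saved under pics/ and viewed, at most 14 in all, crops included, and the job is handed in when it is done.

```bash
mkdir -p pics; ls; cat > h.py <<'E'
from bench import *
import numpy as np, cv2
from scipy.spatial.transform import Rotation as R
def snap(name,fn,crop=None,scale=1):
    c=get_calibration(name); p,d=get_image(name)
    np.savez(f'pics/{fn}.npz',p=p,d=d,K=c['intrinsics'],r=np.ravel(c['rvec']),t=np.ravel(c['tvec']))
    save(fn,fn,crop,scale)
def save(fn,out,crop=None,scale=1):
    p=np.load(f'pics/{fn}.npz')['p']
    if crop: x0,y0,x1,y1=crop; p=p[y0:y1,x0:x1]
    p=cv2.resize(p,None,fx=scale,fy=scale,interpolation=cv2.INTER_CUBIC)
    cv2.imwrite(f'pics/{out}.png',p[:,:,::-1])
def px(fn,u,v,z=None):
    "pixel -> world; at height z if given, else by depth"
    f=np.load(f'pics/{fn}.npz'); Rm=cv2.Rodrigues(f['r'])[0]; C=-Rm.T@f['t']
    ray=Rm.T@np.linalg.inv(f['K'])@np.array([u,v,1.])
    s=f['d'][int(v),int(u)] if z is None else (z-C[2])/ray[2]
    return C+s*ray
E
python3 - <<'E'
from h import *
snap('scene','s0'); snap('side','d0'); snap('wrist','w0')
o=observe(); print(o['clock'],o['eef_pos'],o['tcp_rot'],o['grip_width'])
E
```

```text
pics
0.15 [ 0.13060311 -0.53407682  0.23081678] [-4.90572937e-04  9.92822115e-01  1.19599363e-01  8.66394350e-06] 0.0852715609511319
```

View pics/s0.png

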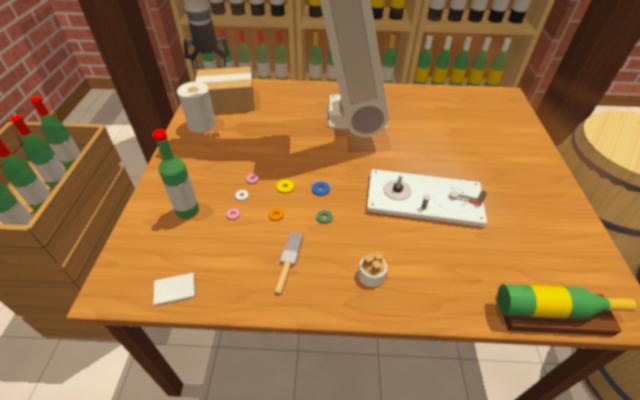

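View pics/d0.png

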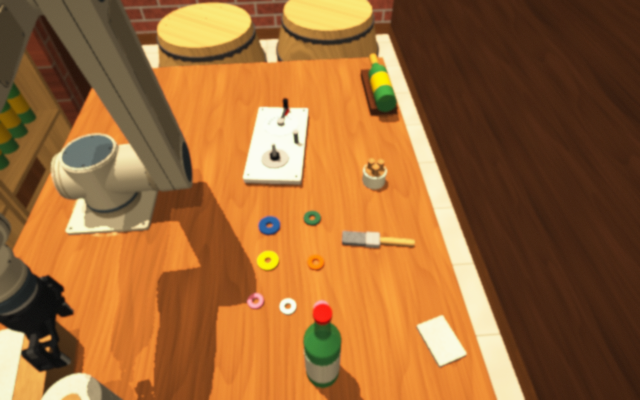

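The scene shows all five rings: blue (320,188), yellow (285,186), green (325,216), orange (276,214) and a white one at (242,195). Two pink look-alikes are at (252,178) and (233,214). Of these three small ones the white one matches ring40. The dispenser is at (425,197), and I'll confirm with enlarged crops.

```bash
python3 - <<'E'
from h import *
a=np.load('pics/s0.npz')['p']
A=cv2.resize(a[165:230,215:345],None,fx=6,fy=6,interpolation=cv2.INTER_CUBIC)[:,:780]
B=cv2.resize(a[165:230,360:495],None,fx=5.7,fy=3.2,interpolation=cv2.INTER_CUBIC)[:208,:780]
A=cv2.resize(a[165:230,215:345],(780,390)); 
cv2.imwrite('pics/c1.png',A[:,:,::-1])
d=cv2.resize(np.load('pics/d0.npz')['p'][90:190,235:325],None,fx=6,fy=6,interpolation=cv2.INTER_CUBIC)
cv2.imwrite('pics/c2.png',d[:,:,::-1])
for n,u,v in [('blue',320,188),('yel',285,186),('gr',325,216),('or',276,214),('wh',242,195),('pinkA',252,178),('pinkB',233,214)]:
    print(n,px('s0',u,v,.01).round(3))
for n,u,v,z in [('blue',269,226,.01),('yel',268,260,.01),('gr',312,218,.01),('or',316,262,.01),('wh',288,306,.01),('slabcorner',258,108,.03),('',309,108,.03),('',302,184,.03),('',244,181,.03)]:
    print('side',n,px('d0',u,v,z).round(3))
E
```

```text
blue [ 0.465 -0.133  0.01 ]
yel [ 0.462 -0.25   0.01 ]
gr [ 0.587 -0.112  0.01 ]
or [ 0.587 -0.264  0.01 ]
wh [ 0.511 -0.384  0.01 ]
pinkA [ 0.429 -0.365  0.01 ]
pinkB [ 0.594 -0.397  0.01 ]
side blue [ 0.462 -0.139  0.01 ]
side yel [ 0.46  -0.253  0.01 ]
side gr [ 0.587 -0.12   0.01 ]
side or [ 0.587 -0.269  0.01 ]
side wh [ 0.51  -0.389  0.01 ]
side slabcorner [0.423 0.387 0.03 ]
side  [0.608 0.372 0.03 ]
side  [ 0.564 -0.002  0.03 ]
side  [0.387 0.025 0.03 ]
```

View pics/c1.png

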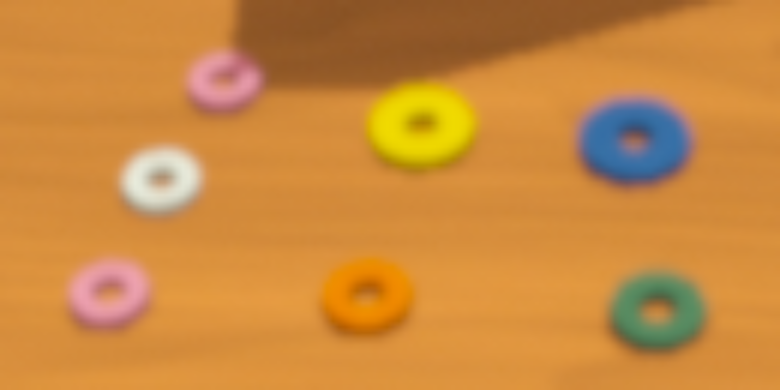

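View pics/c2.png

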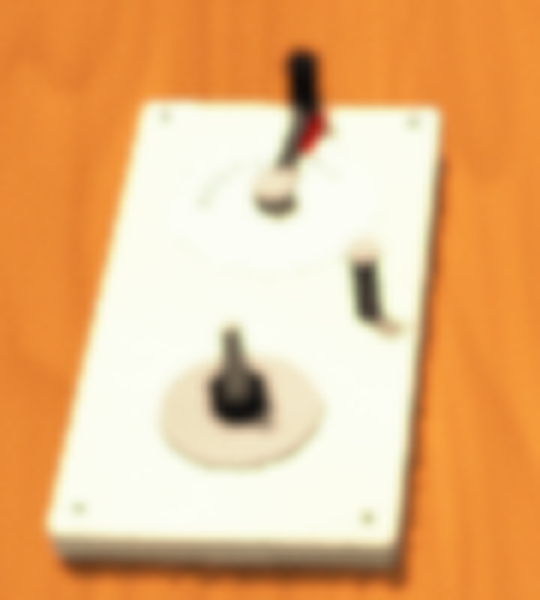

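White ring40 is confirmed at scene (242,195); both pink ones are look-alikes. In the dispenser crop, the collar is at the spindle foot (235,390), the knob top at (300,60) and the red mark at (315,135). Next I go above the dispenser.

```bash
python3 -m jog '[[[0,0,0.117],[0,0,-3.3],-1],[[0,0,0.117],[0,0,-3.3],-1],[[0,0,0.117],[0,0,-3.3],-1],[[0,0,0],[3,-4,0],-1],[[0,0,0],[3,-4,0],-1],[[0,0,0],[3,-4,0],-1],[[0,0,0],[3,-4,0],-1],[[0,0,0],[1.15,-4.6,0],-1],[[0,0,0],[1.15,-4.6,0],-1],[[0,0,0],[1.15,-4.6,0],-1]]'
python3 -m jog '[[[0,0,0],[1.15,-4.6,0],-1],[[0,0,0],[1.15,-4.6,0],-1],[[0,0,0],[1.15,-4.6,0],-1],[[0,0,0],[1.15,-4.6,0],-1],[[0,0,0],[1.15,-4.6,0],-1],[[0,0,0],[1.15,-4.6,0],-1],[[0,0,0],[1.15,-4.6,0],-1],[[0,0,0],[1.15,-4.6,0],-1],[[0,0,0],[1.15,-4.6,0],-1],[[0,0,0],[1.15,-4.6,0],-1]]'
python3 - <<'E'
from h import *
snap('wrist','w1')
o=observe(); f=np.load('pics/w1.npz'); Rm=cv2.Rodrigues(f['r'])[0]
Rt=R.from_quat(np.roll(o['tcp_rot'],-1)).as_matrix()
print(o['eef_pos'],Rt.round(3),'cam in tool',(Rt.T@(-Rm.T@f['t']-o['eef_pos'])).round(3)); print((Rt.T@Rm.T).round(2),f['K'])
E
```

```text
clock: 1.15
eef_pos: [0.3175, -0.2533, 0.3301]
tcp_rot: [-0.0, 0.998, -0.056, -0.0]
ft_force: [0.8, -0.1, 0.8]
grip_width: 0.0854
grip_force: 0.0
clock: 2.15
eef_pos: [0.4728, 0.1048, 0.3341]
tcp_rot: [-0.034, 0.999, 0.001, -0.001]
ft_force: [0.9, -1.1, 0.5]
grip_width: 0.0851
grip_force: 0.0
[0.47440997 0.10645338 0.33388975] [[ 1.     0.005 -0.002]
 [ 0.005 -0.997  0.071]
 [-0.001 -0.071 -0.997]] cam in tool [ 0.07   0.001 -0.143]
[[-0.   -0.96 -0.28]
 [ 1.   -0.    0.  ]
 [-0.   -0.28  0.96]] [[339.84631312   0.         320.44126773]
 [  0.         339.84631312 193.73246806]
 [  0.           0.           1.        ]]
```

View pics/w1.png

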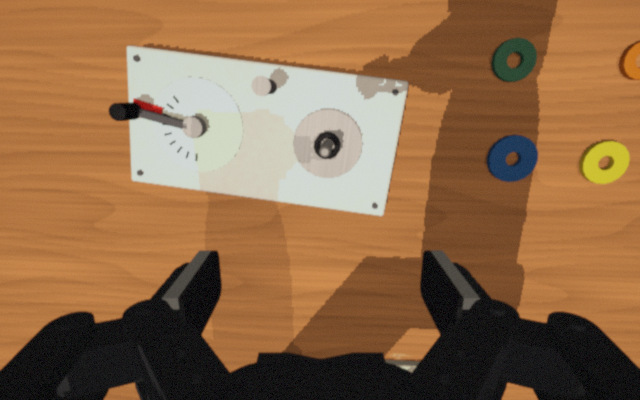

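The wrist view shows the slab with corners (127,46), (407,83), (384,215) and (132,181). The seat is at (328,142), the dial centre at (195,124), the black knob at (122,111), the red bar at (148,105) and the roller at (263,86).

```bash
python3 -m jog '[[[0,0,0],[0,0,0],-1],[[0,0,0],[0,0,0],-1]]'; cat >> h.py <<'E'
def tool(o=None):
    o=o or observe(); return np.array(o['eef_pos']),R.from_quat(np.roll(o['tcp_rot'],-1))
def to(x,y,z=None,yaw=None):
    "prints turn (tool rotvec) to point down with yaw, and shift (cm) in tool axes after the turn"
    p,r=tool(); yaw_now=np.arctan2(*r.as_matrix()[[1,0],0])
    tgt=R.from_euler('z',yaw_now if yaw is None else yaw)*R.from_quat([1,0,0,0])
    d=np.array([x,y,p[2] if z is None else z])-p
    print('turn',(r.inv()*tgt).as_rotvec().round(3),'shift cm',(tgt.inv().apply(d)*100).round(2),'yaw',round(yaw_now,3),'at',p.round(4))
E
python3 - <<'E'
from h import *
c=[px('w1',u,v,.03) for u,v in [(127,46),(407,83),(384,215),(132,181)]]
C=np.mean(c,0); ax=(c[0]+c[3]-c[1]-c[2]); yaw=np.arctan2(-ax[0],ax[1]); print('C',C,'yaw',yaw)
M=np.array([[np.cos(yaw),-np.sin(yaw)],[np.sin(yaw),np.cos(yaw)]])
for n,u,v,z,l in [('seat',328,142,.035,(0,-.09)),('pivot',195,124,.03,(0,.085)),('roller',260,86,.078,(.062,-.008)),('knobtop',117,110,.076,None),('marknear',160,110,.031,None),('marktip',135,101,.031,None)]:
    p=px('w1',u,v,z)[:2]; print(n,p.round(4), 'pred',(C[:2]+M@l).round(4) if l else '', 'local',(M.T@(p-C[:2])).round(4))
to(.5,.2)
for n,u,v in [('blue',513,158),('yel',606,162),('gr',515,60)]: print(n,px('w1',u,v,.01).round(4))
E
```

```text
clock: 2.4
eef_pos: [0.4722, 0.1033, 0.3341]
tcp_rot: [-0.034, 0.999, 0.0, -0.001]
ft_force: [0.3, -0.1, 0.0]
grip_width: 0.085
grip_force: 0.0
C [0.49218761 0.20474054 0.03      ] yaw -0.11853186718452723
seat [0.4846 0.1154] pred [0.4815 0.1154] local [ 0.0031 -0.0896]
pivot [0.5053 0.2924] pred [0.5022 0.2891] local [0.0027 0.0886]
roller [0.5527 0.1912] pred [0.5528 0.1895] local [ 0.0617 -0.0063]
knobtop [0.5249 0.3661] pred  local [0.0134 0.1641]
marknear [0.5231 0.3375] pred  local [0.015  0.1355]
marktip [0.5343 0.3699] pred  local [0.0223 0.169 ]
turn [-0.068  0.002 -0.   ] shift cm [ 2.78 -9.67  0.  ] yaw 0.0 at [0.4722 0.1033 0.3341]
blue [ 0.4633 -0.1313  0.01  ]
yel [ 0.4599 -0.2504  0.01  ]
gr [ 0.5857 -0.1142  0.01  ]
```

```bash
python3 -m jog '[[[-0.068,0,0],[0,0,0],-1],[[0,0,-0.145],[0,0,0],0],[[0,0,-0.145],[0,0,0],0.3],[[0,0,-0.145],[0,0,0],0.3],[[0,0,-0.145],[0,0,0],0.3],[[0,0,-0.145],[0,0,0],0.3],[[0,0,-0.145],[0,0,0],0.3],[[0,0,-0.145],[0,0,0],0.3],[[0,0,-0.145],[0,0,0],0.3],[[0,0,-0.145],[0,0,0],0.3]]'
python3 -m jog '[[[0,0,0],[4.4,-0.3,0],0.3],[[0,0,0],[4.4,-0.3,0],0.3],[[0,0,0],[4.4,-0.3,0],0.3],[[0,0,0],[4.4,-0.3,0],0.3],[[0,0,0],[4.4,-0.3,0],0.3],[[0,0,0],[4.4,-0.3,0],0.3],[[0,0,0],[0,0,4],0.3],[[0,0,0],[0,0,4],0.3],[[0,0,0],[0,0,4],0.3],[[0,0,0],[0,0,4],0.3]]'
python3 -m jog '[[[0,0,0],[0,0,0],0.3],[[0,0,0],[0,0,0],0.3]]'
python3 - <<'E'
from h import *
to(.525,.366,.048,1.302); print(observe()['q'].round(2)); snap('side','d1',(220,40,380,200),4)
E
```

```text
clock: 3.4
eef_pos: [0.4721, 0.092, 0.3346]
tcp_rot: [-0.004, 0.789, 0.615, 0.002]
ft_force: [-0.3, 0.6, 0.3]
grip_width: 0.0296
grip_force: 0.0
clock: 4.4
eef_pos: [0.5203, 0.3534, 0.1753]
tcp_rot: [-0.004, 0.79, 0.613, 0.002]
ft_force: [0.7, 0.2, 0.3]
grip_width: 0.0301
grip_force: 0.0
clock: 4.6
eef_pos: [0.5207, 0.3537, 0.1776]
tcp_rot: [-0.004, 0.79, 0.613, 0.002]
ft_force: [0.3, 0.4, 0.2]
grip_width: 0.03
grip_force: 0.0
turn [-0.003 -0.008  0.017] shift cm [ 1.3   0.09 12.96] yaw 1.319 at [0.5207 0.3537 0.1776]
[0.46 0.41 0.11 1.27 0.01 2.28]
```

View pics/d1.png

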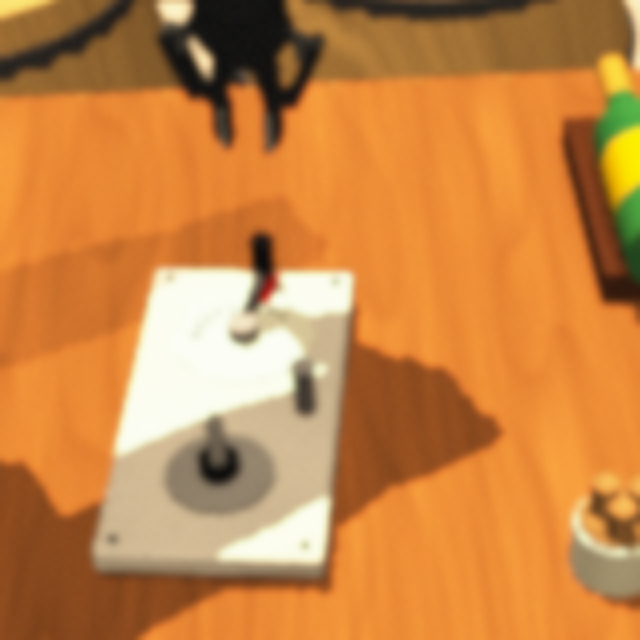

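Side view: the fingers are above and behind the knob, whose top is at crop (262,238), full-image (285.5,99.5). The red mark sits just to its right.

```bash
python3 - <<'E'
from h import *
print(px('d1',285.5,100,.076),px('d1',285.5,103,.07)); snap('wrist','w2')
E
```

```text
[0.52566014 0.36315832 0.076     ] [0.52503885 0.35392649 0.07      ]
```

View pics/w2.png

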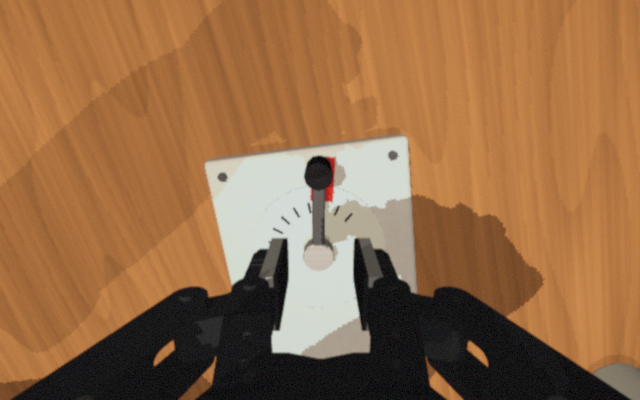

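The wrist view shows the knob at (318,172) centred between the fingers, with the red mark to its right at (329,180). I'll lower around it.

```bash
python3 -m jog '[[[-0.003,-0.008,0.017],[1.3,0,0],0.2],[[0,0,0],[0,0,4],0.2],[[0,0,0],[0,0,4],0.2],[[0,0,0],[0,0,2.5],0.2],[[0,0,0],[0,0,2.4],0.2],[[0,0,0],[0,0,0],0.2],[[0,0,0],[0,0,0],0.3],[[0,0,0],[0,0,0],0.35]]'
python3 - <<'E'
from h import *
k=px('w2',318,172,.076);v=px('w2',318,252,.06);print(k,v,np.hypot(*(k-v)[:2]))
for u,vv in [(330,158),(324,199)]: print(px('w2',u,vv,.031))
to(*k[:2],.048)
print(np.load('pics/w2.npz')['d'][[172,252],[318,318]])
E
```

```text
clock: 5.5
eef_pos: [0.5251, 0.3676, 0.0502]
tcp_rot: [0.0, 0.795, 0.606, 0.002]
ft_force: [0.7, 0.2, 0.7]
grip_width: 0.0276
grip_force: 0.0
[0.52440775 0.37145901 0.076     ] [0.50628845 0.30150281 0.06      ] 0.07226463756538824
[0.5347653  0.37152822 0.031     ]
[0.52069994 0.3369327  0.031     ]
turn [ 0.002 -0.003 -0.   ] shift cm [ 0.36 -0.17  0.22] yaw 1.303 at [0.5251 0.3676 0.0502]
[0.2521144 0.3014633]
```

```bash
python3 -m jog '[[[0,0,-0.14],[-0.08,-1.12,0],0.35],[[0,0,-0.14],[-0.08,-1.12,0],0.35],[[0,0,-0.14],[-0.08,-1.12,0],0.35],[[0,0,-0.14],[-0.08,-1.12,0],0.35],[[0,0,0],[0,0,0],0.35]]'
python3 - <<'E'
from h import *
p,r=tool(); x=r.as_matrix()[:,0]; print(p, np.arctan2(x[1],x[0]), p[:2]-.08*x[:2])
E
```

```text
clock: 6.0
eef_pos: [0.4794, 0.3668, 0.0497]
tcp_rot: [0.0, 0.596, 0.803, 0.001]
ft_force: [-0.3, 0.0, 0.2]
grip_width: 0.0274
grip_force: 0.0
[0.47935104 0.36681462 0.0497314 ] 1.865707062911269 [0.50260339 0.2902684 ]
```

```bash
python3 -m jog '[[[0,0,-0.14],[-0.08,-1.12,0],0.35],[[0,0,-0.14],[-0.08,-1.12,0],0.35],[[0,0,-0.14],[-0.08,-1.12,0],0.35],[[0,0,-0.14],[-0.08,-1.12,0],0.35],[[0,0,-0.14],[-0.08,-1.12,0],0.35],[[0,0,-0.14],[-0.08,-1.12,0],0.35],[[0,0,-0.14],[-0.08,-1.12,0],0.35],[[0,0,-0.14],[-0.08,-1.12,0],0.35],[[0,0,0],[0,0,0],0.35]]'
for i in 1 2 3; do python3 -m jog '[[[0,0,0],[0,-0.1,0],0.35],[[0,0,0],[0,0,0],0.35]]' | sed -n '2p;4,5p'; done
```

```text
clock: 6.9
eef_pos: [0.4242, 0.3018, 0.0489]
tcp_rot: [0.001, 0.08, 0.997, 0.0]
ft_force: [-0.0, -1.0, -0.3]
grip_width: 0.0277
grip_force: 0.0
eef_pos: [0.4237, 0.3014, 0.048]
ft_force: [0.3, 0.3, -0.1]
grip_width: 0.028
eef_pos: [0.4234, 0.3005, 0.0478]
ft_force: [1.7, 1.7, 1.5]
grip_width: 0.028
eef_pos: [0.423, 0.2993, 0.0477]
ft_force: [0.7, 1.3, 0.1]
grip_width: 0.0279
```

```bash
for i in 1 2 3 4 5; do python3 -m jog '[[[0,0,0],[0,-0.1,0],0.35],[[0,0,0],[0,0,0],0.35]]' | sed -n '2p;4,5p'; done
```

```text
eef_pos: [0.4227, 0.2981, 0.0476]
ft_force: [0.4, 1.5, 1.5]
grip_width: 0.0278
eef_pos: [0.4225, 0.2974, 0.0476]
ft_force: [-0.5, 3.4, 0.4]
grip_width: 0.0278
eef_pos: [0.4225, 0.2972, 0.0477]
ft_force: [0.1, 8.7, -0.5]
grip_width: 0.0276
eef_pos: [0.4225, 0.2971, 0.0477]
ft_force: [0.0, 13.5, -3.4]
grip_width: 0.0278
eef_pos: [0.4225, 0.2969, 0.0478]
ft_force: [0.1, 18.7, -5.7]
grip_width: 0.0278
```

Lever is at its stop. I back off, lift, and look down at the spindle.

```bash
python3 -m jog '[[[0,0,0],[0,0.5,0],0.3],[[0,0,0],[0,0,0],0.2],[[0,0,0],[0,0,-4],0.2],[[0,0,0],[0,0,-4],0.2],[[0,0,0],[0,0,-4],0],[[0,0,-0.04],[0,0,-4],0],[[0,0,0],[-2,-4.3,0],0],[[0,0,0],[-2,-4.3,0],0],[[0,0,0],[-2,-4.3,0],0],[[0,0,0],[-2,-4.3,0],0]]'
python3 -m jog '[[[0,0,0],[0,0,0],0],[[0,0,0],[0,0,0],0]]'
python3 - <<'E'
from h import *
to(.4835,.116,None,3.02); snap('wrist','w3')
E
```

```text
clock: 9.5
eef_pos: [0.4819, 0.1168, 0.2077]
tcp_rot: [-0.0, 0.059, 0.998, -0.0]
ft_force: [1.3, 1.0, 0.4]
grip_width: 0.0426
grip_force: 0.0
clock: 9.7
eef_pos: [0.4819, 0.1175, 0.2074]
tcp_rot: [-0.001, 0.061, 0.998, -0.0]
ft_force: [-0.4, 0.0, -0.3]
grip_width: 0.0426
grip_force: 0.0
turn [-0.    -0.001 -0.   ] shift cm [-0.17 -0.13  0.  ] yaw 3.02 at [0.4819 0.1175 0.2074]
```

View pics/w3.png

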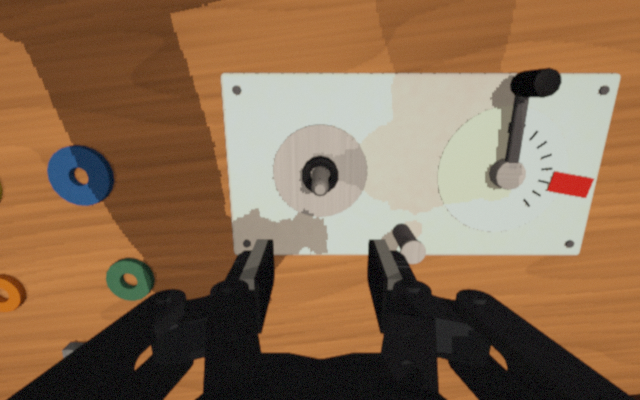

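The wrist view shows the lever on its released stop and the seat disc at (320,170). The collar is round the spindle at (320,176), and the red mark runs from (552,181) to (590,188).

```bash
python3 - <<'E'
from h import *
s=px('w3',320,170.5,.035); t=px('w3',321,184,.095); print('seat',s,'tip',t,'collar top',px('w3',320,176,.051))
c=[px('w3',u,v,.03) for u,v in [(222,73),(235,254),(580,255),(619,75)]]; C=np.mean(c,0); print(c,C)
d=(c[2]+c[3]-c[0]-c[1]); yaw=np.arctan2(-d[0],d[1]); print('yaw',yaw)
cy,sy=np.cos(yaw),np.sin(yaw); M=np.array([[cy,-sy],[sy,cy]])
piv=C[:2]+M@[0,.085]; print('seat',C[:2]+M@[0,-.09],'piv',piv)
dc=px('w3',496,171.5,.031); print('dial',dc)
i=px('w3',552,180.5,.031); o=px('w3',590.5,188,.031); print(i,o)
for P in (piv,dc[:2],s[:2]+M@[0,.175]):
    l=M.T@(o[:2]-P); print('q mark',np.arctan2(l[1],-l[0]),np.hypot(*l), 'in',M.T@(i[:2]-P))
to(*t[:2],.2,3.02); print('blue',px('w3',80,176,.01),'green',px('w3',130,279,.01))
E
```

```text
seat [0.48006407 0.11745086 0.035     ] tip [0.47769809 0.11867024 0.095     ] collar top [0.48161326 0.11730431 0.051     ]
[array([0.38288928, 0.04146104, 0.03      ]), array([0.55826408, 0.01939658, 0.03      ]), array([0.60186575, 0.37354333, 0.03      ]), array([0.42680363, 0.39156862, 0.03      ])] [0.49245569 0.20649239 0.03      ]
yaw -0.12363383123046404
seat [0.48135697 0.11717935] piv [0.50293781 0.29084359]
dial [0.50204906 0.28472476 0.031     ]
[0.51747621 0.33859712 0.031     ] [0.52956257 0.37623543 0.031     ]
q mark 1.749405062713586 0.08944631582402987 in [0.00853851 0.04918189]
q mark 1.739223766612316 0.09555728812287695 in [0.0086659  0.05536362]
q mark 1.7640861078663777 0.0895816155809526 in [0.00985501 0.0490719 ]
turn [-0.    -0.001  0.002] shift cm [ 0.4  -0.03  0.74] yaw 3.022 at [0.4817 0.1185 0.2074]
blue [ 0.46180433 -0.12874679  0.01      ] green [ 0.58380459 -0.11053637  0.01      ]
```

```bash
python3 -m jog '[[[0,0,0],[0.05,-0.13,4],-0.4],[[0,0,0],[0,0,4],-0.4],[[0,0,0],[0,0,4],-0.4],[[0,0,0],[0,0,3],-0.4],[[0,0,0],[0,0,1.5],-0.4],[[0,0,0],[0,0,0.4],-0.4],[[0,0,0],[0,0,0],0],[[0,0,0],[0,0,0],1],[[0,0,0],[0,0,0],1],[[0,0,0],[0,0,0],1]]'
python3 -m jog '[[[0,0,0],[0,0,0],1],[[0,0,0],[0,0,0],1]]'
```

```text
clock: 10.75
eef_pos: [0.482, 0.1181, 0.0399]
tcp_rot: [0.001, 0.059, 0.998, 0.0]
ft_force: [-1.3, 2.8, 7.1]
grip_width: 0.0304
grip_force: 60.1
clock: 10.95
eef_pos: [0.482, 0.1181, 0.0399]
tcp_rot: [0.001, 0.059, 0.998, 0.001]
ft_force: [-1.4, 2.9, 7.1]
grip_width: 0.0307
grip_force: 60.1
```

```bash
python3 -m jog '[[[0,0,0],[0,0,-0.5],1],[[0,0,0],[0,0,-2],1],[[0,0,0],[0,0,-4],1],[[0,0,0],[0,0,-4],1],[[0,0,0],[0,0,0],1]]'
python3 - <<'E'
from h import *
to(.36,-.06,None,3.02); snap('side','d2',(220,80,340,200),5)
E
```

```text
clock: 11.45
eef_pos: [0.4838, 0.1178, 0.149]
tcp_rot: [0.004, 0.059, 0.998, 0.001]
ft_force: [0.6, 0.0, -1.1]
grip_width: 0.0307
grip_force: 59.5
turn [0.002 0.008 0.003] shift cm [ 10.14 -19.15   0.  ] yaw 3.023 at [0.4838 0.1178 0.149 ]
```

View pics/d2.png

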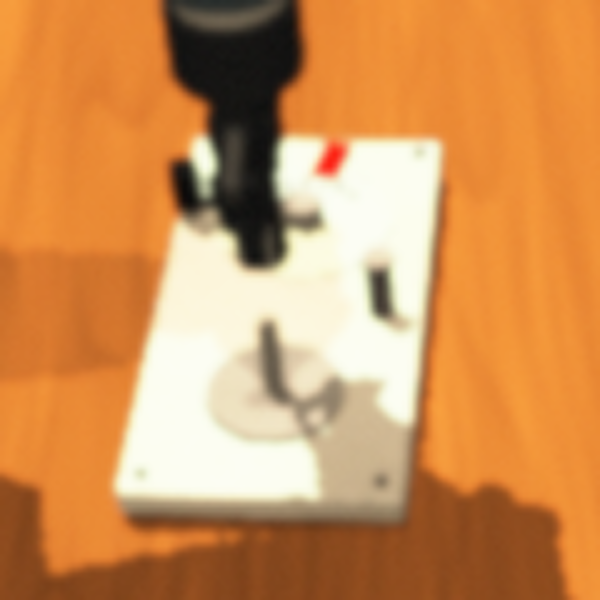

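The collar is in the gripper (260,250) and the spindle is bare. I'll set it on clear bench.

```bash
python3 -m jog '[[[0.002,0.008,0.003],[2.03,-3.83,0],1],[[0,0,0],[2.03,-3.83,0],1],[[0,0,0],[2.03,-3.83,0],1],[[0,0,0],[2.03,-3.83,0],1],[[0,0,0],[2.03,-3.83,0],1],[[0,0,0],[0,0,4],1],[[0,0,0],[0,0,4],1],[[0,0,0],[0,0,3],1],[[0,0,0],[0,0,1.8],1],[[0,0,0],[0,0,1],1]]'
python3 -m jog '[[[0,0,0],[0,0,0],1],[[0,0,0],[0,0,0],1]]'
```

```text
clock: 12.5
eef_pos: [0.3546, -0.0599, 0.0046]
tcp_rot: [-0.006, 0.061, 0.998, -0.0]
ft_force: [-10.7, 2.3, 52.9]
grip_width: 0.0306
grip_force: 66.8
clock: 12.7
eef_pos: [0.3558, -0.0602, 0.0063]
tcp_rot: [-0.005, 0.061, 0.998, -0.001]
ft_force: [-0.1, 0.2, 0.4]
grip_width: 0.031
grip_force: 62.6
```

```bash
python3 -m jog '[[[0,0,0],[0,0,0],0],[[0,0,0],[0,0,0],-0.6],[[0,0,0],[0,0,0],-0.8],[[0,0,0],[0,0,-1],-1],[[0,0,0],[0,0,-4],-1],[[0,0,0],[0,0,-4],-1],[[0,0,0],[-2.5,-3,-2.8],-1],[[0,0,0],[-2.5,-3,-2.8],-1],[[0,0,0],[-2.5,-3,-2.8],-1],[[0,0,0],[-2.5,-3,-2.8],-1]]'
python3 -m jog '[[[0,0,0],[0,0,0],-1],[[0,0,0],[0,0,0],-1]]'
python3 - <<'E'
from h import *
snap('wrist','w4')
E
```

```text
clock: 13.7
eef_pos: [0.4433, -0.1926, 0.2097]
tcp_rot: [-0.004, 0.061, 0.998, -0.001]
ft_force: [0.2, 0.8, 0.2]
grip_width: 0.0857
grip_force: 0.0
clock: 13.9
eef_pos: [0.4429, -0.1919, 0.2079]
tcp_rot: [-0.004, 0.061, 0.998, -0.001]
ft_force: [-0.6, -0.1, -1.0]
grip_width: 0.0856
grip_force: 0.0
```

View pics/w4.png

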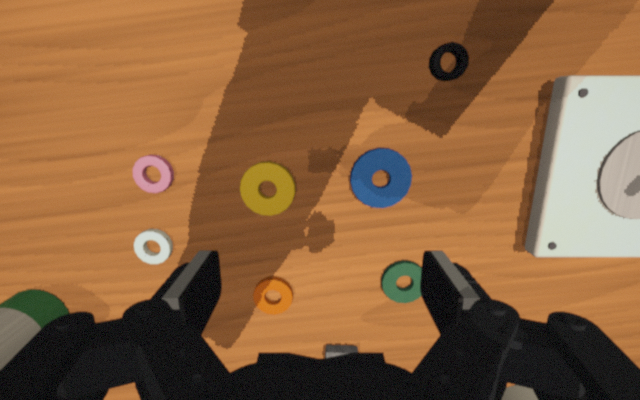

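All five rings are visible: blue (380,178), yellow (268,189), green (403,282), orange (274,296), white (153,247). The collar stands at (449,62).

```bash
cat >> h.py <<'E'
HUE=dict(blue=(95,125),yellow=(22,32),green=(50,90),orange=(10,19))
SIZE=dict(blue=64,yellow=58,green=52,orange=46,white=40)
def loc(name,fn,prev,tol=.09):
    "ring centre near prev from saved picture fn: hull of its colour blob, min enclosing circle centre at z=.01"
    p=np.load(f'pics/{fn}.npz')['p']; h=cv2.cvtColor(p,cv2.COLOR_RGB2HSV)
    if name=='white': m=(h[...,1]<70)&(h[...,2]>110)
    else: m=(h[...,0]>=HUE[name][0])&(h[...,0]<=HUE[name][1])&(h[...,1]>(225 if name in('orange','yellow') else 90))
    n,l,st,ce=cv2.connectedComponentsWithStats(m.astype(np.uint8)); best=None
    for i in range(1,n):
        if st[i,4]<25: continue
        hull=cv2.convexHull(np.argwhere(l==i)[:,::-1].astype(np.int32))
        mo=cv2.moments(hull); 
        if mo['m00']<20: continue
        c=np.array([mo['m10'],mo['m01']])/mo['m00']; w=px(fn,*c,.007)[:2]
        q=np.array([px(fn,*a[0],.007)[:2] for a in hull]); dia=2*np.median(np.hypot(*(q-w).T))*1000
        if abs(dia-SIZE[name])<10 and np.hypot(*(w-prev))<tol and (best is None or np.hypot(*(w-prev))<np.hypot(*(best[0]-prev))): best=(w,dia,c)
    return best
E
python3 - <<'E'
from h import *
P=dict(blue=(380.5,178),yellow=(268,189),green=(403,282),orange=(274,296),white=(153,247))
for k,c in P.items():
    w=px('w4',*c,.01)[:2]; print(k,w.round(4))
    for f in ('w4','s0'):
        b=loc(k,f,w); print('   ',f,b and [np.round(x,4) for x in b])
print('collar',px('w4',449,62,.016))
b=px('w4',380.5,178,.01); to(b[0],b[1],-.004,3.02)
E
```

```text
blue [ 0.4604 -0.1319]
    w4 [array([ 0.4607, -0.1315]), np.float64(62.0076), array([380.4166, 177.5403])]
    s0 [array([ 0.4633, -0.1324]), np.float64(56.5006), array([320.1812, 188.3568])]
yellow [ 0.4581 -0.2488]
    w4 None
    s0 [array([ 0.4565, -0.2514]), np.float64(63.2347), array([284.6979, 185.5437])]
green [ 0.5834 -0.1155]
    w4 [array([ 0.5838, -0.1152]), np.float64(47.9957), array([402.6991, 280.8912])]
    s0 None
orange [ 0.5838 -0.2625]
    w4 None
    s0 [array([ 0.5842, -0.2656]), np.float64(48.1735), array([275.7619, 213.9829])]
white [ 0.5079 -0.3844]
    w4 [array([ 0.5082, -0.3865]), np.float64(41.4933), array([152.515 , 246.3067])]
    s0 [array([ 0.5061, -0.3874]), np.float64(41.9223), array([241.4941, 194.549 ])]
collar [ 0.35684131 -0.06218572  0.016     ]
turn [-0.001 -0.009 -0.   ] shift cm [-1.09  6.08 21.14] yaw 3.02 at [ 0.4422 -0.191   0.2074]
```

```bash
python3 -m jog '[[[-0.001,-0.009,0],[-0.55,3.08,2],-1],[[0,0,0],[-0.55,3.08,3],-1],[[0,0,0],[0,0,5],-1],[[0,0,0],[0,0,4],-1],[[0,0,0],[0,0,3],-1],[[0,0,0],[0,0,2],-1],[[0,0,0],[0,0,1],-1],[[0,0,0],[0,0,0.6],-1],[[0,0,0],[0,0,0.3],-1],[[0,0,0],[0,0,0],-1]]'
python3 - <<'E'
from h import *
to(.4605,-.131,-.004,3.02)
E
```

```text
clock: 14.95
eef_pos: [0.4612, -0.1317, -0.0007]
tcp_rot: [0.001, 0.061, 0.998, -0.001]
ft_force: [0.2, 0.6, -0.3]
grip_width: 0.0853
grip_force: 0.0
turn [-0.001  0.001  0.   ] shift cm [0.08 0.06 0.33] yaw 3.02 at [ 0.4612 -0.1317 -0.0007]
```

```bash
python3 -m jog '[[[0,0,0],[0.05,0,0.2],-1],[[0,0,0],[0,0,0],-0.7],[[0,0,0],[0,0,0],-0.5],[[0,0,0],[0,0,0],1],[[0,0,0],[0,0,0],1],[[0,0,0],[0,0,0],1]]'
python3 -m jog '[[[0,0,0],[0,0,-1],1],[[0,0,0],[0,0,-3],1],[[0,0,0],[0,0,0],1]]'
```

```text
clock: 15.55
eef_pos: [0.4608, -0.1318, -0.0017]
tcp_rot: [0.001, 0.061, 0.998, -0.001]
ft_force: [-6.0, 2.6, 18.4]
grip_width: 0.0612
grip_force: 60.5
clock: 15.85
eef_pos: [0.4622, -0.1325, 0.0399]
tcp_rot: [0.003, 0.061, 0.998, -0.001]
ft_force: [-0.1, -0.3, -0.9]
grip_width: 0.061
grip_force: 65.1
```

```bash
python3 - <<'E'
from h import *
snap('wrist','w5'); snap('side','d3',(200,100,360,260),3.7); to(.4815,.118,.16,3.02)
a=cv2.imread('pics/w5.png');b=cv2.imread('pics/d3.png')
cv2.imwrite('pics/m1.png',np.vstack([a[200:400],cv2.resize(b,(640,640))[150:520]]))
E
```

```text
turn [-0.002  0.002  0.   ] shift cm [  1.    25.05 -12.25] yaw 3.02 at [ 0.461  -0.1319  0.0375]
```

View pics/m1.png

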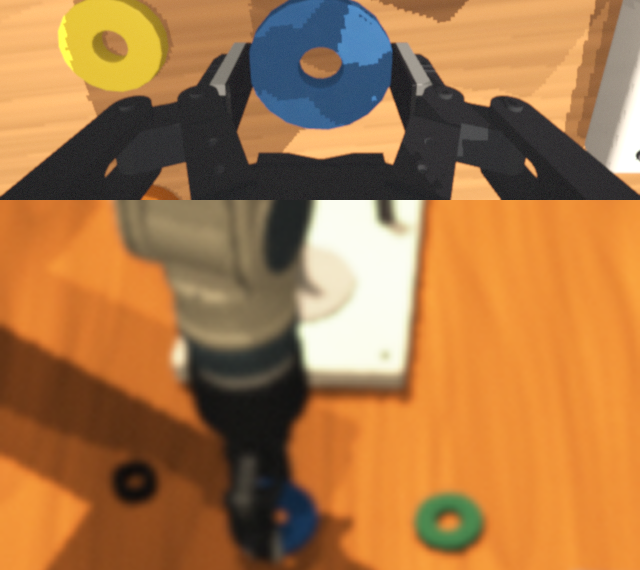

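The blue ring is held flat between the pads; in the full wrist picture its bore is at about (321,266). I'll work out its offset in the grip, then carry it to the spindle.

```bash
cat >> h.py <<'E'
def held(name,fn,off,th=.010):
    "offset (tool axes, mm) of held ring centre from TCP, via hull of colour blob; off = height of ring top above TCP"
    p,r=tool(); f=np.load(f'pics/{fn}.npz')['p']; h=cv2.cvtColor(f,cv2.COLOR_RGB2HSV)
    if name=='white': m=(h[...,1]<70)&(h[...,2]>120)
    else: m=(h[...,0]>=HUE[name][0])&(h[...,0]<=HUE[name][1])&(h[...,1]>(225 if name in('orange','yellow') else 90))
    m[:, :230]=0; m[:,410:]=0; m[:170]=0
    n,l,st,ce=cv2.connectedComponentsWithStats(m.astype(np.uint8)); i=1+np.argmax(st[1:,4])
    hull=cv2.convexHull(np.argwhere(l==i)[:,::-1].astype(np.int32))
    q=np.array([px(fn,*a[0],p[2]+off) for a in hull],np.float32); (cx,cy),rad=cv2.minEnclosingCircle(q[:,:2])
    print('held',(r.inv().apply([cx-p[0],cy-p[1],0])*1000).round(1),'dia',2000*rad)
E
python3 - <<'E'
from h import *
held('blue','w5',.0105)
p,r=tool(); b=px('w5',321,264,p[2]+.009); print((r.inv().apply(b-p)*1000).round(1))
E
```

```text
Traceback (most recent call last):
  File "h.py", line 52, in held
    q=np.array([px(fn,*a[0],p[2]+off) for a in hull],np.float32); (cx,cy),rad=cv2.minEnclosingCircle(q[:,:2])
                                                                              ~~~~~~~~~~~~~~~~~~~~~~^^^^^^^^^
cv2.error: OpenCV(4.12.0) /io/opencv/modules/imgproc/src/shapedescr.cpp:201: error: (-215:Assertion failed) count >= 0 && (depth == CV_32F || depth == CV_32S) in function 'minEnclosingCircle'
```

```bash
python3 -m jog '[[[0,0,0],[0,0,-5],1],[[0,0,0],[0,0,-5],1],[[0,0,0],[0.2,4.17,-2],1],[[0,0,0],[0.2,4.17,0],1],[[0,0,0],[0.2,4.17,0],1],[[0,0,0],[0.2,4.17,0],1],[[0,0,0],[0.1,4.17,0],1],[[0,0,0],[0.1,4.2,0],1],[[0,0,0],[0,0,0],1],[[0,0,0],[0,0,0],1]]'
python3 - <<'E'
from h import *
to(.4815,.118,.105,3.02)
snap('wrist','w6'); 
E
```

```text
clock: 16.95
eef_pos: [0.4804, 0.1192, 0.1557]
tcp_rot: [-0.001, 0.059, 0.998, -0.001]
ft_force: [0.5, -1.0, -0.7]
grip_width: 0.0609
grip_force: 65.6
turn [-0.001 -0.001  0.003] shift cm [-0.12 -0.1   5.07] yaw 3.023 at [0.4804 0.1192 0.1557]
```

View pics/w6.png

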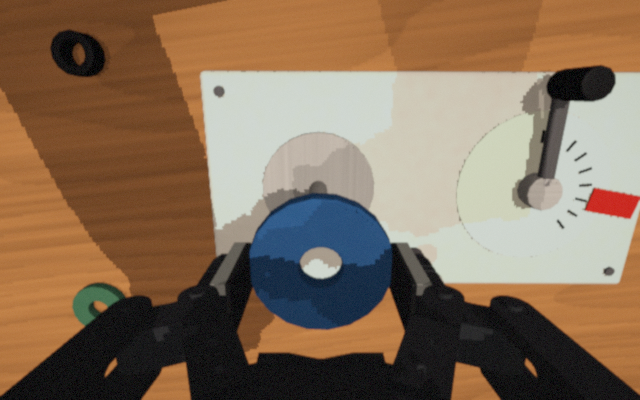

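The blue ring's bore is at (321,263), with the seat behind it at (318,185). The lever is still released and the collar is at (78,52).

```bash
sed -i 's/minEnclosingCircle(q\[:,:2\])/minEnclosingCircle(np.ascontiguousarray(q[:,:2]))/' h.py; python3 - <<'E'
from h import *
held('blue','w6',.0105); held('blue','w6',.012)
p,r=tool(); b=px('w6',321,262,p[2]+.0105); print((r.inv().apply(b-p)*1000).round(1))
to(.4815,.118,.105,3.02)
E
```

```text
held [ 0.9  1.3 -0. ] dia 64.7503063082695
held [ 1.7  1.3 -0. ] dia 64.0157014131546
[  2.2   1.5 -10.5]
turn [-0.002 -0.001  0.001] shift cm [-0.1  -0.02  5.08] yaw 3.021 at [0.4805 0.1183 0.1558]
```

```bash
python3 -m jog '[[[0,0,0],[-0.15,-0.08,3],1],[[0,0,0],[0,0,2],1],[[0,0,0],[0,0,0.8],1],[[0,0,0],[0,0,0.6],1],[[0,0,0],[0,0,0.6],1],[[0,0,0],[0,0,0],1]]'
python3 -m jog '[[[0,0,0],[0,0,1],1],[[0,0,0],[0,0,1],1],[[0,0,0],[0,0,0],1]]'
```

```text
clock: 17.6
eef_pos: [0.4824, 0.1169, 0.0865]
tcp_rot: [0.0, 0.061, 0.998, -0.001]
ft_force: [0.0, -0.6, -1.5]
grip_width: 0.0609
grip_force: 65.6
clock: 17.9
eef_pos: [0.4815, 0.1172, 0.0652]
tcp_rot: [-0.001, 0.061, 0.998, -0.001]
ft_force: [-0.4, 0.2, -0.3]
grip_width: 0.0605
grip_force: 65.6
```

```bash
python3 -m jog '[[[0,0,0],[0,0,1.3],1],[[0,0,0],[0,0,0.8],1],[[0,0,0],[0,0,0.3],1],[[0,0,0],[0,0,0],1]]'
python3 -m jog '[[[0,0,0],[0,0,0],0],[[0,0,0],[0,0,0],-0.6],[[0,0,0],[0,0,0],-1],[[0,0,0],[0,0,0],-1],[[0,0,0],[0,0,-2],-1],[[0,0,0],[0,0,-4],-1],[[0,0,0],[0,0,-4],-1],[[0,0,0],[0,0,-4],-1],[[0,0,0],[0,0,-3],-1],[[0,0,0],[0,0,0],-1]]'
cat > chk.py <<'E'
from h import *
import sys
name=sys.argv[1]; fn=sys.argv[2]; prev=np.array(eval(sys.argv[3]))
snap('wrist',fn); snap('scene','s'+fn); snap('side','d'+fn)
for c in (fn,'s'+fn,'d'+fn):
    b=loc(name,c,prev); print(c,b and [np.round(x,4) for x in b])
to(*prev,.05,3.02)
E
python3 chk.py yellow w7 "(.458,-.250)"; python3 - <<'E'
from h import *
b=loc('blue','w7',np.array([.4815,.1175])); print('blue on spindle (z=.007 proj)',b); 
if b: print(px('w7',*b[2],.045))
f=np.load('pics/w7.npz'); u,v=map(int,b[2]); print(px('w7',u+16,v))
E
```

```text
clock: 18.3
eef_pos: [0.4822, 0.1172, 0.0423]
tcp_rot: [-0.0, 0.061, 0.998, -0.001]
ft_force: [-0.2, -0.5, -0.7]
grip_width: 0.0608
grip_force: 65.6
clock: 19.3
eef_pos: [0.4839, 0.1175, 0.2168]
tcp_rot: [0.004, 0.061, 0.998, -0.0]
ft_force: [1.1, 0.6, 0.4]
grip_width: 0.0858
grip_force: 0.0
w7 None
sw7 [array([ 0.4565, -0.2513]), np.float64(63.2714), array([284.7149, 185.5559])]
dw7 [array([ 0.4589, -0.2517]), np.float64(57.0772), array([267.727 , 260.3069])]
turn [-0.001  0.     0.   ] shift cm [ -2.08 -36.76  16.2 ] yaw 3.02 at [0.482  0.1174 0.212 ]
blue on spindle (z=.007 proj) (array([0.49039033, 0.11633656]), np.float64(68.77792887569599), array([319.74705186, 168.92723621]))
[0.48194238 0.11744762 0.045     ]
[0.48260255 0.13181808 0.04574492]
```

```bash
python3 -m jog '[[[0,0,0],[-0.26,-4.6,0],-1],[[0,0,0],[-0.26,-4.6,0],-1],[[0,0,0],[-0.26,-4.6,0],-1],[[0,0,0],[-0.26,-4.6,0],-1],[[0,0,0],[-0.26,-4.6,0],-1],[[0,0,0],[-0.26,-4.6,0],-1],[[0,0,0],[-0.26,-4.6,0],-1],[[0,0,0],[-0.26,-4.6,0],-1],[[0,0,0],[0,0,4],-1],[[0,0,0],[0,0,4],-1]]'
python3 -m jog '[[[0,0,0],[0,0,0],-1],[[0,0,0],[0,0,0],-1]]'
sed -i "s/(225 if name in('orange','yellow') else 90)/{'orange':200,'yellow':150}.get(name,90)/" h.py
python3 - <<'E'
from h import *
for c in ('yellow','orange'): print(c,loc(c,'w4',np.array([.458,-.25] if c=='yellow' else [.584,-.263])))
p=np.load('pics/w4.npz')['p']; h=cv2.cvtColor(p,cv2.COLOR_RGB2HSV); print(h[189,252],h[189,284],h[296,262],h[287,274],h[250,330])
E
python3 chk.py yellow w8 "(.458,-.250)"
```

```text
clock: 20.45
eef_pos: [0.4578, -0.2521, 0.1308]
tcp_rot: [0.0, 0.062, 0.998, -0.0]
ft_force: [-0.1, -1.0, -1.3]
grip_width: 0.0857
grip_force: 0.0
clock: 20.65
eef_pos: [0.4579, -0.2501, 0.1326]
tcp_rot: [-0.001, 0.061, 0.998, 0.0]
ft_force: [0.7, 0.6, 0.6]
grip_width: 0.0854
grip_force: 0.0
yellow (array([ 0.45786653, -0.25009204]), np.float64(56.94638808882698), array([267.17338771, 188.18244978]))
orange (array([ 0.58412165, -0.26456161]), np.float64(45.855387391153776), array([272.65528233, 294.92774742]))
[ 23 197 172] [ 23 198 170] [ 15 209 203] [ 15 214 211] [ 15 158 194]
w8 [array([ 0.4577, -0.2501]), np.float64(57.0161), array([319.9951, 184.9157])]
sw8 [array([ 0.459 , -0.2506]), np.float64(58.7527), array([284.8323, 186.0745])]
dw8 None
turn [-0.002  0.003  0.001] shift cm [0.14 0.06 8.48] yaw 3.021 at [ 0.4593 -0.2508  0.1348]
```

```bash
python3 -m jog '[[[0,0,0],[0.1,0,5],-1],[[0,0,0],[0,0,4],-1],[[0,0,0],[0,0,2.5],-1],[[0,0,0],[0,0,1.2],-1],[[0,0,0],[0,0,0.5],-1],[[0,0,0],[0,0,0],-1],[[0,0,0],[0,0,0],-0.5],[[0,0,0],[0,0,0],1],[[0,0,0],[0,0,0],1],[[0,0,0],[0,0,0],1]]'
python3 -m jog '[[[0,0,0],[0,0,-1],1],[[0,0,0],[0,0,-3],1],[[0,0,0],[0,0,0],1]]'
python3 - <<'E'
from h import *
snap('wrist','w9'); held('yellow','w9',.0105); to(.482,.1172,.155,3.02)
E
```

```text
clock: 21.8
eef_pos: [0.4581, -0.251, 0.0028]
tcp_rot: [0.001, 0.061, 0.998, -0.001]
ft_force: [-2.7, 2.9, 12.5]
grip_width: 0.0539
grip_force: 60.4
clock: 22.1
eef_pos: [0.4591, -0.2517, 0.0447]
tcp_rot: [0.003, 0.061, 0.998, -0.002]
ft_force: [0.7, -0.8, -0.2]
grip_width: 0.0538
grip_force: 63.3
held [ 1.9 -0.2 -0. ] dia 57.99047276377678
turn [-0.003  0.004  0.   ] shift cm [  2.14  36.86 -11.18] yaw 3.02 at [ 0.4585 -0.2513  0.0432]
```

```bash
python3 -m jog '[[[0,0,0],[0,0,-5],1],[[0,0,0],[0.3,4.6,-4],1],[[0,0,0],[0.3,4.6,-2.2],1],[[0,0,0],[0.3,4.6,0],1],[[0,0,0],[0.3,4.6,0],1],[[0,0,0],[0.3,4.6,0],1],[[0,0,0],[0.3,4.6,0],1],[[0,0,0],[0.2,4.6,0],1],[[0,0,0],[0.14,4.6,0],1],[[0,0,0],[0,0,0],1]]'
python3 -m jog '[[[0,0,0],[0,0,0],1],[[0,0,0],[0,0,0],1]]'
python3 - <<'E'
from h import *
snap('wrist','w10'); held('yellow','w10',.0072); to(.482,.1172,.10,3.02)
E
```

```text
clock: 23.15
eef_pos: [0.4798, 0.1128, 0.1446]
tcp_rot: [0.0, 0.058, 0.998, 0.0]
ft_force: [-0.2, -0.2, -0.4]
grip_width: 0.0533
grip_force: 63.9
clock: 23.35
eef_pos: [0.48, 0.1076, 0.1447]
tcp_rot: [0.0, 0.061, 0.998, -0.001]
ft_force: [0.4, 0.0, -0.5]
grip_width: 0.0537
grip_force: 63.9
held [ 1.9  0.9 -0. ] dia 58.06653946638107
turn [-0.001  0.    -0.001] shift cm [-0.07  1.01  4.48] yaw 3.019 at [0.4801 0.1072 0.1448]
```

```bash
python3 -m jog '[[[0,0,0],[-0.22,1,0],1],[[0,0,0],[0,0,0],1],[[0,0,0],[0,0,3],1],[[0,0,0],[0,0,1.5],1],[[0,0,0],[0,0,0.8],1],[[0,0,0],[0,0,0.8],1],[[0,0,0],[0,0,0.6],1],[[0,0,0],[0,0,0],1]]'
python3 -m jog '[[[0,0,0],[0,0,1],1],[[0,0,0],[0,0,0.6],1],[[0,0,0],[0,0,0],1]]'
```

```text
clock: 24.2
eef_pos: [0.4836, 0.1177, 0.0776]
tcp_rot: [0.0, 0.061, 0.998, -0.001]
ft_force: [0.9, 0.1, -0.1]
grip_width: 0.0534
grip_force: 63.8
clock: 24.5
eef_pos: [0.4834, 0.1178, 0.0611]
tcp_rot: [-0.0, 0.061, 0.998, -0.001]
ft_force: [0.7, -0.5, -0.5]
grip_width: 0.0535
grip_force: 63.8
```

```bash
python3 -m jog '[[[0,0,0],[0,0,0.6],1],[[0,0,0],[0,0,0.3],1],[[0,0,0],[0,0,0],1],[[0,0,0],[0,0,0],0],[[0,0,0],[0,0,0],-0.6],[[0,0,0],[0,0,0],-1],[[0,0,0],[0,0,0],-1],[[0,0,0],[0,0,-2],-1],[[0,0,0],[0,0,-4],-1],[[0,0,0],[0,0,-4],-1]]'
python3 -m jog '[[[0,0,0],[0,0,-4],-1],[[0,0,0],[0,0,-2],-1],[[0,0,0],[0,0,0],-1]]'
python3 chk.py green w11 "(.5838,-.115)"; python3 - <<'E'
from h import *
b=loc('yellow','w11',np.array([.4815,.1175])); print(b); 
if b: u,v=map(int,b[2]); print(px('w11',*b[2],.055),[px('w11',u+k,v)[2] for k in (-16,16)])
E
```

```text
clock: 25.5
eef_pos: [0.4831, 0.1178, 0.1539]
tcp_rot: [-0.0, 0.061, 0.998, -0.001]
ft_force: [0.5, -0.4, 0.3]
grip_width: 0.0851
grip_force: 0.0
clock: 25.8
eef_pos: [0.4849, 0.1181, 0.2161]
tcp_rot: [0.003, 0.061, 0.998, -0.0]
ft_force: [-0.2, 0.7, 0.2]
grip_width: 0.0854
grip_force: 0.0
w11 [array([ 0.5851, -0.1126]), np.float64(50.3708), array([132.8568, 271.1108])]
sw11 None
dw11 [array([ 0.5863, -0.1156]), np.float64(44.5402), array([311.8487, 217.4416])]
turn [-0.001 -0.     0.   ] shift cm [-12.81 -21.9   16.21] yaw 3.02 at [0.4832 0.1179 0.2121]
(array([0.49330422, 0.11708685]), np.float64(65.32635381814266), array([320.23253389, 171.17402387]))
[0.48237073 0.11846498 0.055     ] [np.float64(0.05399988768959213), np.float64(0.054513572402960675)]
```

```bash
python3 -m jog '[[[0,0,0],[-2.14,-3.65,0],-1],[[0,0,0],[-2.14,-3.65,0],-1],[[0,0,0],[-2.14,-3.65,0],-1],[[0,0,0],[-2.14,-3.65,0],-1],[[0,0,0],[-2.14,-3.65,0],-1],[[0,0,0],[-2.14,-3.65,0],-1],[[0,0,0],[0,0,4],-1],[[0,0,0],[0,0,3.8],-1],[[0,0,0],[0,0,0],-1],[[0,0,0],[0,0,0],-1]]'
python3 - <<'E'
from h import *
snap('wrist','w12'); b=loc('green','w12',np.array([.584,-.115])); print(b); to(*b[0],.0035,3.02)
E
```

```text
clock: 26.95
eef_pos: [0.584, -0.1149, 0.1347]
tcp_rot: [-0.001, 0.061, 0.998, -0.0]
ft_force: [-0.0, 0.1, 0.3]
grip_width: 0.0851
grip_force: 0.0
NoneTraceback (most recent call last):
  File "<stdin>", line 2, in <module>
TypeError: 'NoneType' object is not subscriptable
```

```bash
python3 - <<'E'
from h import *
p=np.load('pics/w12.npz')['p']; h=cv2.cvtColor(p,cv2.COLOR_RGB2HSV)
for u in (290,320,350): print(u,[tuple(h[v,u]) for v in (160,185,210)])
for smin in (60,90,120):
    m=(h[...,0]>=50)&(h[...,0]<=90)&(h[...,1]>smin)
    n,l,st,ce=cv2.connectedComponentsWithStats(m.astype(np.uint8)); print([(st[i].tolist(),ce[i].round(1)) for i in range(1,n) if st[i,4]>100])
E
```

```text
290 [(np.uint8(14), np.uint8(164), np.uint8(166)), (np.uint8(18), np.uint8(128), np.uint8(120)), (np.uint8(15), np.uint8(155), np.uint8(209))]
320 [(np.uint8(66), np.uint8(89), np.uint8(135)), (np.uint8(15), np.uint8(154), np.uint8(205)), (np.uint8(67), np.uint8(89), np.uint8(134))]
350 [(np.uint8(14), np.uint8(154), np.uint8(196)), (np.uint8(68), np.uint8(97), np.uint8(118)), (np.uint8(14), np.uint8(157), np.uint8(205))]
[([291, 156, 61, 60, 2402], array([321.3, 185.6]))]
[([318, 157, 33, 47, 435], array([336.4, 178.6])), ([292, 159, 39, 50, 501], array([306.1, 183.2]))]
[]
```

Saturation threshold is too tight for green; I'll lower it to 60.

```bash
sed -i "s/.get(name,90)/.get(name,60)/" h.py; python3 - <<'E'
from h import *
b=loc('green','w12',np.array([.584,-.115])); print(b); to(*b[0],.0035,3.02)
E
python3 -m jog '[[[0,0,0],[0,0,5],-1],[[0,0,0],[0,0,4],-1],[[0,0,0],[0,0,2.5],-1],[[0,0,0],[0,0,1.1],-1],[[0,0,0],[0,0,0.4],-1],[[0,0,0],[0,0,0],-1]]'
```

```text
(array([ 0.58506595, -0.11406209]), np.float64(49.84967883167843), array([321.25728271, 185.66236867]))
turn [-0.001  0.001  0.   ] shift cm [-1.000e-02  9.000e-02  1.327e+01] yaw 3.02 at [ 0.5849 -0.115   0.1362]
clock: 27.6
eef_pos: [0.5856, -0.1154, 0.0066]
tcp_rot: [0.001, 0.061, 0.998, -0.001]
ft_force: [0.0, 0.2, -0.3]
grip_width: 0.0854
grip_force: 0.0
```

```bash
python3 -m jog '[[[0,0,0],[0.05,0.1,0.3],-1],[[0,0,0],[0,0,0],-0.5],[[0,0,0],[0,0,0],0],[[0,0,0],[0,0,0],1],[[0,0,0],[0,0,0],1],[[0,0,0],[0,0,0],1]]'
python3 -m jog '[[[0,0,0],[0,0,-1],1],[[0,0,0],[0,0,-3],1],[[0,0,0],[0,0,-5],1],[[0,0,0],[0,0,-2.5],1],[[0,0,0],[0,0,0],1],[[0,0,0],[0,0,0],1]]'
python3 - <<'E'
from h import *
snap('wrist','w13'); held('green','w13',.0065); to(.482,.1175,.15,3.02)
E
```

```text
clock: 28.2
eef_pos: [0.5846, -0.1142, 0.0038]
tcp_rot: [0.001, 0.061, 0.998, -0.001]
ft_force: [-3.4, 0.6, 13.0]
grip_width: 0.0476
grip_force: 59.5
clock: 28.8
eef_pos: [0.5842, -0.1141, 0.1177]
tcp_rot: [0.001, 0.061, 0.998, -0.001]
ft_force: [-0.5, -0.2, -0.9]
grip_width: 0.0473
grip_force: 61.9
held [-0.3  0.2 -0. ] dia 52.247244864702225
turn [-0.001 -0.    -0.   ] shift cm [12.9  21.74 -3.34] yaw 3.02 at [ 0.5837 -0.1139  0.1166]
```

```bash
python3 -m jog '[[[0,0,0],[0,0,-3.3],1],[[0,0,0],[2.15,3.62,0],1],[[0,0,0],[2.15,3.62,0],1],[[0,0,0],[2.15,3.62,0],1],[[0,0,0],[2.15,3.62,0],1],[[0,0,0],[2.15,3.62,0],1],[[0,0,0],[2.15,3.62,0],1],[[0,0,0],[0,0,0],1],[[0,0,0],[0,0,0],1]]'
python3 - <<'E'
from h import *
snap('wrist','w14'); held('green','w14',.0065); to(.482,.1175,.10,3.02)
E
```

```text
clock: 29.75
eef_pos: [0.4816, 0.118, 0.1489]
tcp_rot: [-0.001, 0.06, 0.998, -0.001]
ft_force: [0.5, -0.1, -0.6]
grip_width: 0.0477
grip_force: 62.1
held [1.7 0.8 0. ] dia 52.07997187972069
turn [-0.002 -0.001  0.001] shift cm [0.02 0.03 4.9 ] yaw 3.021 at [0.4821 0.1172 0.149 ]
```

```bash
python3 -m jog '[[[0,0,0],[-0.05,0,3],1],[[0,0,0],[0,0,1.5],1],[[0,0,0],[0,0,0.8],1],[[0,0,0],[0,0,0.8],1],[[0,0,0],[0,0,0.6],1],[[0,0,0],[0,0,0],1]]'
python3 -m jog '[[[0,0,0],[0,0,0.7],1],[[0,0,0],[0,0,0.7],1],[[0,0,0],[0,0,0.4],1],[[0,0,0],[0,0,0],1]]'
```

```text
clock: 30.4
eef_pos: [0.483, 0.1168, 0.0825]
tcp_rot: [0.0, 0.061, 0.998, -0.001]
ft_force: [-0.3, -0.1, -0.6]
grip_width: 0.0472
grip_force: 62.1
clock: 30.8
eef_pos: [0.4829, 0.1171, 0.0644]
tcp_rot: [0.0, 0.061, 0.998, -0.001]
ft_force: [-0.7, -1.4, -0.6]
grip_width: 0.0473
grip_force: 62.1
```

```bash
python3 -m jog '[[[0,0,0],[0,0,0.2],1],[[0,0,0],[0,0,0],1],[[0,0,0],[0,0,0],0],[[0,0,0],[0,0,0],-0.6],[[0,0,0],[0,0,0],-1],[[0,0,0],[0,0,0],-1],[[0,0,0],[0,0,-2],-1],[[0,0,0],[0,0,-4],-1],[[0,0,0],[0,0,-4],-1],[[0,0,0],[0,0,-4],-1]]'
python3 -m jog '[[[0,0,0],[0,0,-0.5],-1],[[0,0,0],[0,0,0],-1]]'
python3 chk.py orange w15 "(.5840,-.264)"; python3 - <<'E'
from h import *
b=loc('green','w15',np.array([.4815,.1175])); print(b); 
if b: u,v=map(int,b[2]); print(px('w15',*b[2],.065),[px('w15',u+k,v)[2] for k in (-16,16)])
E
```

```text
clock: 31.8
eef_pos: [0.4826, 0.1172, 0.2046]
tcp_rot: [0.0, 0.061, 0.998, -0.001]
ft_force: [1.3, 0.1, 0.2]
grip_width: 0.0851
grip_force: 0.0
clock: 32.0
eef_pos: [0.4834, 0.1173, 0.209]
tcp_rot: [0.002, 0.061, 0.998, -0.0]
ft_force: [-0.3, -0.6, -0.1]
grip_width: 0.0856
grip_force: 0.0
w15 [array([ 0.5868, -0.255 ]), np.float64(43.5293), array([ 11.1206, 290.2187])]
sw15 [array([ 0.5846, -0.266 ]), np.float64(51.7869), array([275.6332, 214.0669])]
dw15 [array([ 0.5856, -0.2675]), np.float64(54.1922), array([315.321 , 262.1758])]
turn [-0.001 -0.002  0.   ] shift cm [-14.73 -36.6   15.65] yaw 3.02 at [0.4822 0.1172 0.2065]
(array([0.49738463, 0.11524983]), np.float64(59.32103086779106), array([319.98772465, 178.53543574]))
[0.48304884 0.11712881 0.065     ] [np.float64(0.0646176594175415), np.float64(0.0643206035573467)]
```

```bash
python3 -m jog '[[[0,0,0],[-1.64,-4.07,0],-1],[[0,0,0],[-1.64,-4.07,0],-1],[[0,0,0],[-1.64,-4.07,0],-1],[[0,0,0],[-1.64,-4.07,0],-1],[[0,0,0],[-1.64,-4.07,0],-1],[[0,0,0],[-1.64,-4.07,0],-1],[[0,0,0],[-1.64,-4.07,0],-1],[[0,0,0],[-1.64,-4.07,0],-1],[[0,0,0],[-1.64,-4.07,0],-1],[[0,0,0],[0,0,4],-1]]'
python3 -m jog '[[[0,0,0],[0,0,3],-1],[[0,0,0],[0,0,0],-1],[[0,0,0],[0,0,0],-1]]'
python3 - <<'E'
from h import *
snap('wrist','w16'); b=loc('orange','w16',np.array([.584,-.265])); print(b); to(*(b[0] if b else (.5843,-.265)),.0035,3.02)
E
```

```text
clock: 33.15
eef_pos: [0.5879, -0.2708, 0.1701]
tcp_rot: [0.004, 0.063, 0.998, -0.003]
ft_force: [0.7, -0.9, -0.1]
grip_width: 0.0856
grip_force: 0.0
clock: 33.45
eef_pos: [0.5846, -0.264, 0.1377]
tcp_rot: [-0.001, 0.061, 0.998, 0.0]
ft_force: [0.8, 0.3, 1.0]
grip_width: 0.0851
grip_force: 0.0
(array([ 0.58454013, -0.26511287]), np.float64(44.70598643159862), array([318.78190606, 183.58480592]))
turn [-0.001  0.001  0.   ] shift cm [ 0.07 -0.1  13.56] yaw 3.02 at [ 0.5853 -0.2642  0.1391]
```

```bash
python3 -m jog '[[[0,0,0],[0,-0.1,5],-1],[[0,0,0],[0,0,4],-1],[[0,0,0],[0,0,2.5],-0.7],[[0,0,0],[0,0,1.3],-0.5],[[0,0,0],[0,0,0.5],-0.4],[[0,0,0],[0,0,0.1],-0.3],[[0,0,0],[0,0,0],0],[[0,0,0],[0,0,0],1],[[0,0,0],[0,0,0],1],[[0,0,0],[0,0,0],1]]'
python3 -m jog '[[[0,0,0],[0,0,-1],1],[[0,0,0],[0,0,-3],1],[[0,0,0],[0,0,-5],1],[[0,0,0],[0,0,-4],1],[[0,0,0],[0,0,-2],1],[[0,0,0],[0,0,0],1],[[0,0,0],[0,0,0],1]]'
python3 - <<'E'
from h import *
snap('wrist','w17'); held('orange','w17',.006); to(.4825,.1173,.15,3.02)
E
```

```text
clock: 34.5
eef_pos: [0.586, -0.2659, 0.007]
tcp_rot: [0.002, 0.061, 0.998, -0.001]
ft_force: [-1.0, 0.9, 8.4]
grip_width: 0.04
grip_force: 59.4
clock: 35.2
eef_pos: [0.5849, -0.2654, 0.1552]
tcp_rot: [0.001, 0.061, 0.998, -0.001]
ft_force: [0.4, -0.5, -0.8]
grip_width: 0.04
grip_force: 60.5
held [ 3.  -0.1 -0. ] dia 45.91606557369232
turn [-0.001  0.     0.   ] shift cm [14.77 36.72  0.41] yaw 3.02 at [ 0.5846 -0.2651  0.1541]
```

```bash
python3 -m jog '[[[0,0,0],[1.63,4.08,0],1],[[0,0,0],[1.63,4.08,0],1],[[0,0,0],[1.63,4.08,0],1],[[0,0,0],[1.63,4.08,0],1],[[0,0,0],[1.63,4.08,0],1],[[0,0,0],[1.63,4.08,0],1],[[0,0,0],[1.63,4.08,0],1],[[0,0,0],[1.63,4.08,0],1],[[0,0,0],[1.63,4.08,0],1],[[0,0,0],[0,0,0],1]]'
python3 -m jog '[[[0,0,0],[0,0,0],1],[[0,0,0],[0,0,0],1]]'
python3 - <<'E'
from h import *
snap('wrist','w18'); held('orange','w18',.003); to(.483,.1173,.105,3.02)
E
```

```text
clock: 36.25
eef_pos: [0.4813, 0.1209, 0.1529]
tcp_rot: [-0.001, 0.058, 0.998, -0.0]
ft_force: [-0.2, -0.8, -0.6]
grip_width: 0.04
grip_force: 60.6
clock: 36.45
eef_pos: [0.4837, 0.1164, 0.1533]
tcp_rot: [-0.0, 0.061, 0.998, -0.001]
ft_force: [-0.1, 0.1, -0.3]
grip_width: 0.0399
grip_force: 60.6
held [2.8 0.1 0. ] dia 46.75837233662605
turn [-0.001 -0.    -0.001] shift cm [0.11 0.11 4.84] yaw 3.019 at [0.4839 0.1161 0.1534]
```

```bash
python3 -m jog '[[[0,0,0],[0,0.1,3],1],[[0,0,0],[0,0,1.5],1],[[0,0,0],[0,0,0.6],1],[[0,0,0],[0,0,0.6],1],[[0,0,0],[0,0,0.6],1],[[0,0,0],[0,0,0],1]]'
python3 -m jog '[[[0,0,0],[0,0,0.6],1],[[0,0,0],[0,0,0.6],1],[[0,0,0],[0,0,0.2],1],[[0,0,0],[0,0,0],1]]'
```

```text
clock: 37.1
eef_pos: [0.484, 0.1176, 0.0907]
tcp_rot: [0.0, 0.061, 0.998, -0.001]
ft_force: [-1.3, -0.2, -0.5]
grip_width: 0.0398
grip_force: 60.6
clock: 37.5
eef_pos: [0.4837, 0.1179, 0.0766]
tcp_rot: [0.0, 0.061, 0.998, -0.001]
ft_force: [0.7, -0.3, -0.9]
grip_width: 0.0401
grip_force: 60.6
```

```bash
python3 -m jog '[[[0,0,0],[0,0,0.1],1],[[0,0,0],[0,0,0],1],[[0,0,0],[0,0,0],0],[[0,0,0],[0,0,0],-0.6],[[0,0,0],[0,0,0],-1],[[0,0,0],[0,0,0],-1],[[0,0,0],[0,0,-2],-1],[[0,0,0],[0,0,-4],-1],[[0,0,0],[0,0,-4],-1],[[0,0,0],[0,0,-3.5],-1]]'
python3 -m jog '[[[0,0,0],[0,0,0],-1],[[0,0,0],[0,0,0],-1]]'
python3 chk.py white w19 "(.5080,-.386)"; python3 - <<'E'
from h import *
b=loc('orange','w19',np.array([.4815,.1175])); print(b); 
if b: u,v=map(int,b[2]); print(px('w19',*b[2],.075),[px('w19',u+k,v)[2] for k in (-18,18)])
E
```

```text
clock: 38.5
eef_pos: [0.4838, 0.118, 0.213]
tcp_rot: [0.001, 0.061, 0.998, -0.0]
ft_force: [0.8, 0.3, 0.9]
grip_width: 0.0849
grip_force: 0.0
clock: 38.7
eef_pos: [0.4841, 0.118, 0.2113]
tcp_rot: [0.001, 0.061, 0.998, -0.0]
ft_force: [0.1, 0.3, -0.2]
grip_width: 0.0856
grip_force: 0.0
w19 None
sw19 [array([ 0.5064, -0.3871]), np.float64(43.1993), array([241.5665, 194.6031])]
dw19 [array([ 0.5084, -0.3875]), np.float64(39.9052), array([287.5596, 305.8818])]
turn [-0.001 -0.001 -0.   ] shift cm [ -8.57 -49.72  15.97] yaw 3.02 at [0.4833 0.1179 0.2097]
(array([0.49886936, 0.11611608]), np.float64(55.088322618491674), array([320.22601744, 178.90996447]))
[0.48205829 0.11828474 0.075     ] [np.float64(0.07452525744737448), np.float64(0.07413755481310186)]
```

```bash
python3 -c "
from h import *
print('bottle',px('s0',186,212,0),px('s0',161,134,.3),px('d0',322,368,0),px('d0',322,313,.3))"
python3 -m jog '[[[0,0,0],[-0.78,-4.52,0],-1],[[0,0,0],[-0.78,-4.52,0],-1],[[0,0,0],[-0.78,-4.52,0],-1],[[0,0,0],[-0.78,-4.52,0],-1],[[0,0,0],[-0.78,-4.52,0],-1],[[0,0,0],[-0.78,-4.52,0],-1],[[0,0,0],[-0.78,-4.52,0],-1],[[0,0,0],[-0.78,-4.52,0],-1],[[0,0,0],[0,0,0],-1],[[0,0,0],[0,0,0],-1]]'
```

```text
bottle [ 5.84988826e-01 -5.49080170e-01  1.11022302e-16] [ 0.5846382  -0.53926499  0.3       ] [ 5.81210175e-01 -5.40725937e-01  1.11022302e-16] [ 0.58026537 -0.54937242  0.3       ]
clock: 39.85
eef_pos: [0.5014, -0.2493, 0.2096]
tcp_rot: [-0.001, 0.062, 0.998, 0.0]
ft_force: [0.2, 0.3, -0.4]
grip_width: 0.0854
grip_force: 0.0
```

```bash
python3 -m jog '[[[0,0,0],[-0.78,-4.52,0],-1],[[0,0,0],[-0.78,-4.52,0],-1],[[0,0,0],[-0.78,-4.52,0],-1],[[0,0,0],[0,0,4],-1],[[0,0,0],[0,0,3],-1],[[0,0,0],[0,0,0],-1],[[0,0,0],[0,0,0],-1]]'
python3 - <<'E'
from h import *
snap('wrist','w20'); b=loc('white','w20',np.array([.508,-.3865])); print(b); to(*(b[0] if b else (.508,-.3865)),.0065,3.02)
E
```

```text
clock: 40.55
eef_pos: [0.5091, -0.3847, 0.1418]
tcp_rot: [-0.0, 0.06, 0.998, -0.0]
ft_force: [-0.6, -0.5, 0.6]
grip_width: 0.0855
grip_force: 0.0
(array([ 0.50782028, -0.38677444]), np.float64(39.84794377558437), array([317.55389817, 180.98607796]))
turn [-0.002  0.002  0.001] shift cm [ 0.15 -0.17 13.65] yaw 3.021 at [ 0.5095 -0.3853  0.143 ]
```

```bash
python3 -m jog '[[[0,0,0],[0.2,-0.17,5],-0.7],[[0,0,0],[0,0,4],-0.5],[[0,0,0],[0,0,2.5],-0.4],[[0,0,0],[0,0,1.4],-0.3],[[0,0,0],[0,0,0.6],-0.3],[[0,0,0],[0,0,0.1],-0.3],[[0,0,0],[0,0,0],0],[[0,0,0],[0,0,0],1],[[0,0,0],[0,0,0],1],[[0,0,0],[0,0,0],1]]'
python3 -m jog '[[[0,0,0],[0,0,-1],1],[[0,0,0],[0,0,-3],1],[[0,0,0],[0,0,-5],1],[[0,0,0],[0,0,-4],1],[[0,0,0],[0,0,-2],1],[[0,0,0],[0,0,0],1],[[0,0,0],[0,0,0],1]]'
python3 - <<'E'
from h import *
snap('wrist','w21'); held('white','w21',.003); to(.483,.1173,.155,3.02)
E
```

```text
clock: 41.6
eef_pos: [0.5076, -0.3881, 0.008]
tcp_rot: [0.002, 0.061, 0.998, -0.002]
ft_force: [-1.0, 2.8, 8.9]
grip_width: 0.0334
grip_force: 58.8
clock: 42.3
eef_pos: [0.5067, -0.3875, 0.1565]
tcp_rot: [0.001, 0.061, 0.998, -0.001]
ft_force: [0.3, 0.6, -0.5]
grip_width: 0.0002
grip_force: 0.0
held [ 35.9 -13.4  -0. ] dia 19.387587904930115
turn [-0.001  0.     0.   ] shift cm [8.440e+00 4.979e+01 4.000e-02] yaw 3.02 at [ 0.5064 -0.3872  0.1554]
```

The ring slipped out because the grasp was too shallow. I'll reopen and locate it.

```bash
python3 -m jog '[[[0,0,0],[0,0,0],-1],[[0,0,0],[0,0,0],-1],[[0,0,0],[0,0,0],-1],[[0,0,0],[0,0,0],-1]]'
python3 - <<'E'
from h import *
snap('wrist','w22'); b=loc('white','w22',np.array([.508,-.3865])); print(b); to(*(b[0] if b else (.508,-.3865)),.004,3.02)
snap('scene','s22'); snap('side','d22')
for f in ('s22','d22'): print(loc('white',f,np.array([.508,-.3865])))
if b: print([px('w22',b[2][0]+k,b[2][1])[2].round(4) for k in (-15,15)],[px('w22',b[2][0],b[2][1]+k)[2].round(4) for k in (-15,15)])
E
```

```text
clock: 42.75
eef_pos: [0.5065, -0.3874, 0.155]
tcp_rot: [0.0, 0.061, 0.998, -0.0]
ft_force: [-0.5, 1.1, -0.2]
grip_width: 0.0581
grip_force: 0.0
(array([ 0.50446565, -0.41545221]), np.float64(40.23875279951351), array([288.23735409, 179.75529615]))
turn [-0.001  0.     0.   ] shift cm [-0.13 -2.81 15.12] yaw 3.02 at [ 0.5066 -0.3874  0.1552]
(array([ 0.50487537, -0.41632943]), np.float64(38.41690293967381), array([232.73943662, 193.92957746]))
None
[np.float64(0.0097), np.float64(0.0103)] [np.float64(0.0093), np.float64(0.0107)]
```

View pics/w22.png

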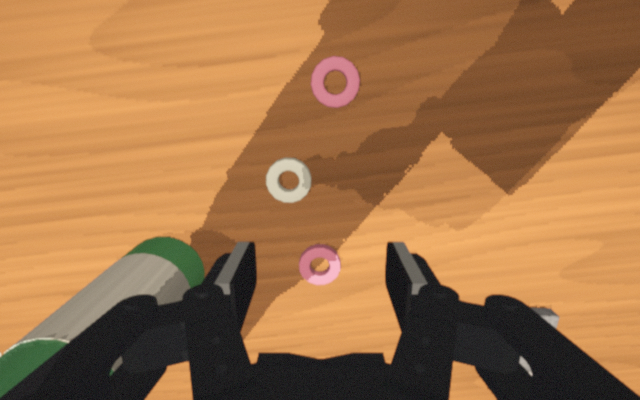

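The white ring lies flat at (288,180), moved about 3 cm and clear of the pink rings at (335,82) and (320,265). I'll grasp it again, deeper.

```bash
python3 -m jog '[[[0,0,0],[-0.05,-2.8,0],-0.3],[[0,0,0],[0,0,5],-0.3],[[0,0,0],[0,0,5],-0.3],[[0,0,0],[0,0,3],-0.3],[[0,0,0],[0,0,1.2],-0.3],[[0,0,0],[0,0,0.6],-0.3],[[0,0,0],[0,0,0],-0.3],[[0,0,0],[0,0,0],-0.3]]'
python3 - <<'E'
from h import *
to(.5045,-.4155,.003,3.02)
E
```

```text
clock: 43.7
eef_pos: [0.5046, -0.4162, 0.0094]
tcp_rot: [0.001, 0.061, 0.998, -0.001]
ft_force: [0.5, 0.1, 0.3]
grip_width: 0.0554
grip_force: 0.0
turn [-0.003  0.003  0.   ] shift cm [0.02 0.07 0.64] yaw 3.02 at [ 0.5046 -0.4162  0.0094]
```

```bash
python3 -m jog '[[[0,0,0],[0,0.05,0.4],-0.2],[[0,0,0],[0,0,0.2],-0.1],[[0,0,0],[0,0,0],0],[[0,0,0],[0,0,0],1],[[0,0,0],[0,0,0],1],[[0,0,0],[0,0,0],1]]'
python3 -m jog '[[[0,0,0],[0,0,-1],1],[[0,0,0],[0,0,-2],1],[[0,0,0],[0,0,-3],1],[[0,0,0],[0,0,-5],1],[[0,0,0],[0,0,-4],1],[[0,0,0],[0,0,0],1],[[0,0,0],[0,0,0],1]]'
python3 - <<'E'
from h import *
snap('wrist','w23'); held('white','w23',.006); to(.483,.1173,.155,3.02)
E
```

```text
clock: 44.3
eef_pos: [0.504, -0.415, 0.0024]
tcp_rot: [0.001, 0.061, 0.998, -0.001]
ft_force: [-0.6, 1.6, 4.9]
grip_width: 0.0364
grip_force: 59.4
clock: 45.0
eef_pos: [0.5041, -0.4151, 0.153]
tcp_rot: [0.001, 0.061, 0.998, -0.001]
ft_force: [-0.7, 0.6, -0.9]
grip_width: 0.0361
grip_force: 60.1
held [-1.4 -0.2  0. ] dia 42.54097864031792
turn [-0.001  0.001  0.   ] shift cm [ 8.49 52.55 -0.35] yaw 3.02 at [ 0.5036 -0.4146  0.1515]
```

```bash
python3 -m jog '[[[0,0,0],[0.7,4.38,0],1],[[0,0,0],[0.7,4.38,0],1],[[0,0,0],[0.7,4.38,0],1],[[0,0,0],[0.7,4.38,0],1],[[0,0,0],[0.7,4.38,0],1],[[0,0,0],[0.7,4.38,0],1],[[0,0,0],[0.7,4.38,0],1],[[0,0,0],[0.7,4.38,0],1],[[0,0,0],[0.7,4.38,0],1],[[0,0,0],[0.7,4.38,0],1]]'
python3 -m jog '[[[0,0,0],[0.7,4.38,0],1],[[0,0,0],[0.7,4.38,0],1],[[0,0,0],[0,0,0],1],[[0,0,0],[0,0,0],1]]'
python3 - <<'E'
from h import *
snap('wrist','w24'); held('white','w24',.0076)
p,r=tool(); h=cv2.cvtColor(np.load('pics/w24.npz')['p'],cv2.COLOR_RGB2HSV)
to(.4825,.1173,.105,3.02); save('w24','c24',(230,170,410,340),4)
E
```

```text
clock: 46.05
eef_pos: [0.4862, 0.0302, 0.1498]
tcp_rot: [-0.001, 0.061, 0.998, -0.0]
ft_force: [0.7, 0.1, -0.7]
grip_width: 0.0364
grip_force: 60.2
clock: 46.45
eef_pos: [0.4832, 0.118, 0.1497]
tcp_rot: [-0.001, 0.059, 0.998, -0.001]
ft_force: [-0.2, 0.1, -1.3]
grip_width: 0.0366
grip_force: 60.2
held [17.3  2.6  0. ] dia 90.94680845737457
turn [-0.002 -0.001  0.001] shift cm [0.1  0.01 4.5 ] yaw 3.021 at [0.4835 0.1171 0.15  ]
```

View pics/c24.png

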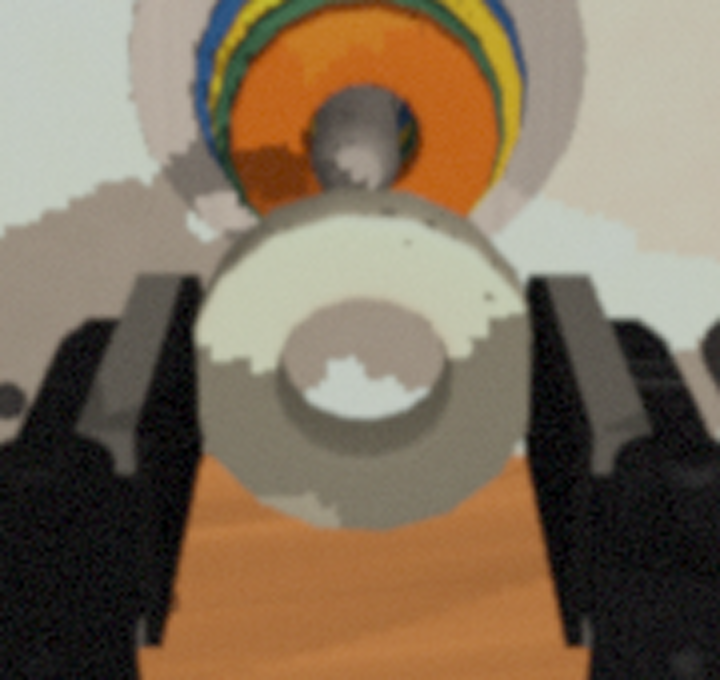

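The crop shows the white ring held flat, its bore at (321,264) in the full image. Blue, yellow, green and orange are stacked in order behind it around the spindle.

```bash
python3 - <<'E'
from h import *
p,r=tool(); b=px('w24',321.3,263.3,p[2]+.0076); print((r.inv().apply(b-p)*1000).round(1))
E
python3 -m jog '[[[0,0,0],[0,0,3],1],[[0,0,0],[0,0,1.5],1],[[0,0,0],[0,0,0.6],1],[[0,0,0],[0,0,0.6],1],[[0,0,0],[0,0,0],1]]'
```

```text
[ 0.2  1.6 -7.6]
clock: 47.0
eef_pos: [0.4841, 0.1164, 0.0937]
tcp_rot: [-0.0, 0.061, 0.998, -0.001]
ft_force: [-0.2, -0.6, 0.2]
grip_width: 0.0364
grip_force: 60.2
```

```bash
python3 -m jog '[[[0,0,0],[0.15,0.1,0.4],1],[[0,0,0],[0,0,0.5],1],[[0,0,0],[0,0,0.4],1],[[0,0,0],[0,0,0],1]]'
python3 -m jog '[[[0,0,0],[0,0,0],0.3],[[0,0,0],[0,0,0],-0.3],[[0,0,0],[0,0,0],-0.8],[[0,0,0],[0,0,0],-0.8],[[0,0,0],[0,0,-2],-0.8],[[0,0,0],[0,0,-4],-0.8],[[0,0,0],[0,0,-4],-0.8],[[0,0,0],[0,0,-3],-1],[[0,0,0],[0,0,0],-1],[[0,0,0],[0,0,0],-1]]'
python3 - <<'E'
from h import *
snap('wrist','w25'); snap('side','d25'); snap('scene','s25')
f=np.load('pics/w25.npz')
# heights around the predicted white-ring top centre
Rm=cv2.Rodrigues(f['r'])[0]
for a in range(0,360,60):
    P=np.array([.482+.0155*np.cos(np.radians(a)),.1177+.0155*np.sin(np.radians(a)),.085]); c=f['K']@(Rm@P+f['t']); u,v=c[:2]/c[2]; print((int(u),int(v)),px('w25',u,v).round(4),f['p'][int(v),int(u)])
# collar: dark blob near (.357,-.062)
for fn in ('w25','d25','s25'):
    g=np.load(f'pics/{fn}.npz'); m=(g['p'].max(2)<55).astype(np.uint8); n,l,st,ce=cv2.connectedComponentsWithStats(m)
    for i in range(1,n):
        w=px(fn,*ce[i],.01)
        if np.hypot(w[0]-.357,w[1]+.062)<.08 and st[i,4]>20:
            u,v,a,b=st[i,:4]; print(fn,'collar',ce[i],px(fn,u+a/2,v+b/2,.012),st[i])
to(.3565,-.061,.15,3.02)
E
```

```text
clock: 47.4
eef_pos: [0.4826, 0.1183, 0.0805]
tcp_rot: [0.0, 0.061, 0.998, -0.0]
ft_force: [-0.4, 0.1, -0.7]
grip_width: 0.0365
grip_force: 60.2
clock: 48.4
eef_pos: [0.4829, 0.1184, 0.2113]
tcp_rot: [0.001, 0.061, 0.998, -0.0]
ft_force: [-1.2, 0.1, -1.5]
grip_width: 0.0855
grip_force: 0.0
(321, 201) [0.4973 0.1177 0.0858] [198 204 199]
(336, 190) [0.4898 0.1311 0.0847] [196 199 176]
(334, 172) [0.4747 0.1312 0.0829] [196 204 180]
(316, 164) [0.4665 0.1177 0.0849] [194 201 185]
(301, 176) [0.4746 0.1042 0.0836] [195 199 176]
(304, 194) [0.4898 0.1043 0.0847] [196 201 184]
w25 collar [117.06832298  57.05235138] [ 0.35739933 -0.05763955  0.012     ] [  96   38   44   39 1127]
d25 collar [233.26388889 207.625     ] [ 0.35913872 -0.06574962  0.012     ] [229 203  10  10  72]
s25 collar [342.  167.5] [ 0.36317616 -0.05882397  0.012     ] [339 165   7   6  38]
turn [-0.001 -0.001  0.   ] shift cm [ 10.29 -19.32   5.98] yaw 3.02 at [0.4821 0.1183 0.2098]
```

```bash
python3 -m jog '[[[0,0,0],[2.06,-3.86,0],-1],[[0,0,0],[2.06,-3.86,0],-1],[[0,0,0],[2.06,-3.86,0],-1],[[0,0,0],[2.06,-3.86,0],-1],[[0,0,0],[2.06,-3.86,0],-1],[[0,0,0],[0,0,3.5],-0.6],[[0,0,0],[0,0,3],-0.4],[[0,0,0],[0,0,0],-0.4],[[0,0,0],[0,0,0],-0.4]]'
cat > col.py <<'E'
from h import *
import sys
fn=sys.argv[1]; z=float(sys.argv[2]); snap('wrist',fn); g=np.load(f'pics/{fn}.npz')
m=(g['p'].max(2)<55).astype(np.uint8); m[245:]=0
n,l,st,ce=cv2.connectedComponentsWithStats(m)
for i in range(1,n):
    if st[i,4]>300:
        u,v,a,b=st[i,:4]; hull=cv2.convexHull(np.argwhere(l==i)[:,::-1].astype(np.int32))
        q=np.array([px(fn,*h[0],z)[:2] for h in hull],np.float32); c,r=cv2.minEnclosingCircle(q); print(ce[i],st[i],'circle',c,2*r)
E
python3 col.py w26 .016; python3 col.py w26b .008; python3 -c "
from h import *
to(.3568,-.061,.008,3.02)"
```

```text
clock: 49.45
eef_pos: [0.3568, -0.0606, 0.1461]
tcp_rot: [-0.001, 0.061, 0.998, -0.0]
ft_force: [0.3, -0.2, 0.4]
grip_width: 0.0599
grip_force: 0.0
[320.65311005 180.80741627] [302 162  38  39 836] circle (0.3545137345790863, -0.060095880180597305) 0.03331395611166954
[320.69856459 179.53708134] [302 160  38  40 836] circle (0.3566373288631439, -0.060437388718128204) 0.03443480283021927
turn [-0.001  0.002  0.001] shift cm [ 0.1  -0.03 13.91] yaw 3.021 at [ 0.3578 -0.0608  0.1471]
```

```bash
python3 -m jog '[[[0,0,0],[0.1,0,5],-0.4],[[0,0,0],[0,0,4],-0.4],[[0,0,0],[0,0,3],-0.4],[[0,0,0],[0,0,1.4],-0.4],[[0,0,0],[0,0,0.5],-0.3],[[0,0,0],[0,0,0.1],-0.3],[[0,0,0],[0,0,0],0],[[0,0,0],[0,0,0],1],[[0,0,0],[0,0,0],1],[[0,0,0],[0,0,0],1]]'
python3 -m jog '[[[0,0,0],[0,0,-1],1],[[0,0,0],[0,0,-2],1],[[0,0,0],[0,0,-5],1],[[0,0,0],[0,0,-5],1],[[0,0,0],[0,0,-3],1],[[0,0,0],[0,0,0],1],[[0,0,0],[0,0,0],1]]'
python3 -c "
from h import *
to(.4825,.118,.16,3.02)"
```

```text
clock: 50.55
eef_pos: [0.3571, -0.0611, 0.0074]
tcp_rot: [0.002, 0.061, 0.998, -0.001]
ft_force: [-1.2, 1.6, 10.2]
grip_width: 0.0302
grip_force: 58.5
clock: 51.25
eef_pos: [0.3563, -0.0607, 0.1668]
tcp_rot: [0.001, 0.061, 0.998, -0.001]
ft_force: [-0.3, -0.4, -1.0]
grip_width: 0.0305
grip_force: 60.0
turn [-0.002  0.003  0.   ] shift cm [-10.35  19.27   0.68] yaw 3.02 at [ 0.3563 -0.0607  0.1668]
```

```bash
python3 -m jog '[[[0,0,0],[-2.07,3.85,0],1],[[0,0,0],[-2.07,3.85,0],1],[[0,0,0],[-2.07,3.85,0],1],[[0,0,0],[-2.07,3.85,0],1],[[0,0,0],[-2.07,3.85,0],1],[[0,0,0],[0,0,0],1],[[0,0,0],[0,0,2.5],1],[[0,0,0],[0,0,2],1],[[0,0,0],[0,0,0],1]]'
python3 -c "
from h import *
to(.4825,.118,.106,3.02)"
```

```text
clock: 52.15
eef_pos: [0.4797, 0.1174, 0.1177]
tcp_rot: [-0.003, 0.061, 0.998, -0.001]
ft_force: [-0.6, 0.0, -1.3]
grip_width: 0.0304
grip_force: 60.0
turn [-0.002 -0.006  0.   ] shift cm [-0.27  0.09  1.17] yaw 3.02 at [0.4797 0.1174 0.1177]
```

```bash
python3 -m jog '[[[-0.002,-0.006,0],[-0.3,0.05,0.6],1],[[0,0,0],[0,0,0.5],1],[[0,0,0],[0,0,0.4],1],[[0,0,0],[0,0,0.4],1],[[0,0,0],[0,0,0],1]]'; python3 -m jog '[[[0,0,0],[0,0,0.2],1],[[0,0,0],[0,0,0],1]]'
```

```text
clock: 52.65
eef_pos: [0.4852, 0.1179, 0.1018]
tcp_rot: [0.003, 0.061, 0.998, 0.0]
ft_force: [0.4, 0.3, -0.1]
grip_width: 0.03
grip_force: 60.0
clock: 52.85
eef_pos: [0.4854, 0.118, 0.1]
tcp_rot: [0.003, 0.061, 0.998, 0.0]
ft_force: [-0.2, 0.5, -1.3]
grip_width: 0.03
grip_force: 60.0
```

```bash
python3 -m jog '[[[0,0,0],[0.2,0,0],1],[[0,0,0],[0,0,0.2],1],[[0,0,0],[0,0,0.2],1],[[0,0,0],[0,0,0],1]]'; python3 -m jog '[[[0,0,0],[0,0,0.1],1],[[0,0,0],[0,0,0],1]]'
```

```text
clock: 53.25
eef_pos: [0.4832, 0.1182, 0.0957]
tcp_rot: [0.003, 0.061, 0.998, 0.0]
ft_force: [-0.3, -0.2, 0.1]
grip_width: 0.0302
grip_force: 60.0
clock: 53.45
eef_pos: [0.4834, 0.1182, 0.0949]
tcp_rot: [0.003, 0.061, 0.998, 0.0]
ft_force: [-0.0, 0.1, -0.8]
grip_width: 0.0304
grip_force: 60.0
```

```bash
for i in 1 2 3; do python3 -m jog '[[[0,0,0],[0,0,0.1],1],[[0,0,0],[0,0,0],1]]' | sed -n '2p;4p'; done
```

```text
eef_pos: [0.4834, 0.1182, 0.0939]
ft_force: [0.5, 0.2, -0.6]
eef_pos: [0.4834, 0.1182, 0.0929]
ft_force: [-1.1, 0.3, -0.1]
eef_pos: [0.4836, 0.1182, 0.0925]
ft_force: [-2.0, -0.1, 5.3]
```

Contact at the expected height, so the collar is seated. I release it and check.

```bash
python3 -m jog '[[[0,0,0],[0,0,0],0.3],[[0,0,0],[0,0,0],0],[[0,0,0],[0,0,0],-0.5],[[0,0,0],[0,0,0],-0.5],[[0,0,0],[0,0,-2],-0.5],[[0,0,0],[0,0,-4],-0.5],[[0,0,0],[0,0,-4],-0.2],[[0,0,0],[0,0,-2],0.2],[[0,0,0],[0,0,0],0.2],[[0,0,0],[0,0,0],0.2]]'
python3 - <<'E'
from h import *
snap('wrist','w27'); f=np.load('pics/w27.npz'); Rm=cv2.Rodrigues(f['r'])[0]
def pr(P): c=f['K']@(Rm@np.array(P)+f['t']); return c[:2]/c[2]
for a in range(0,360,60):
    u,v=pr([.482+.013*np.cos(np.radians(a)),.1177+.013*np.sin(np.radians(a)),.101]); print((int(u),int(v)),px('w27',u,v).round(4),f['p'][int(v),int(u)])
p=f['p']; h=cv2.cvtColor(p,cv2.COLOR_RGB2HSV)
m=(((h[...,0]<6)|(h[...,0]>174))&(h[...,1]>150)&(h[...,2]>90)).astype(np.uint8)
n,l,st,ce=cv2.connectedComponentsWithStats(m); print([(st[i],ce[i]) for i in range(1,n) if st[i,4]>50])
i=1+np.argmax(st[1:,4]); q=np.array([px('w27',x,y,.031)[:2] for y,x in np.argwhere(l==i)]); c=q.mean(0); w,V=np.linalg.eigh(np.cov(q.T)); d=V[:,1]; d*=np.sign(d[1])
print('mark centre',c,'dir',d,'len',np.sqrt(12*w)); 
yaw=-.121; M=np.array([[np.cos(yaw),-np.sin(yaw)],[np.sin(yaw),np.cos(yaw)]])
for P in ([.503,.2905],[.502,.2912],[.5038,.2905],[.482+.175*np.sin(.121),.1177+.175*np.cos(.121)]):
    t=M.T@(c-P); print(P,'q',np.arctan2(t[1],-t[0]),'r',np.hypot(*t))
t=M.T@d; print('q by dir',np.arctan2(t[1],-t[0]))
pv=[px('w27',x,y,.031)[:2] for y,x in []]
to(.4235,.30,.17,3.02)
E
```

```text
clock: 55.05
eef_pos: [0.4826, 0.1182, 0.2117]
tcp_rot: [0.003, 0.061, 0.998, 0.0]
ft_force: [0.6, 0.2, -0.9]
grip_width: 0.0338
grip_force: 0.0
(321, 204) [0.495  0.1177 0.1009] [41 42 38]
(334, 194) [0.4889 0.129  0.0998] [24 21 24]
(332, 178) [0.4755 0.129  0.1011] [32 32 32]
(317, 171) [0.469  0.1177 0.101 ] [35 35 35]
(303, 181) [0.4756 0.1064 0.1006] [35 30 32]
(305, 197) [0.4885 0.1064 0.1008] [28 21 29]
[(array([544, 169,  44,  25, 742], dtype=int32), array([565.50269542, 181.08355795]))]
mark centre [0.52334008 0.35579626] dir [0.29687485 0.9549164 ] len [0.01874959 0.03927905]
[0.503, 0.2905] q 1.7517741050952689 r 0.06839093512794037
[0.502, 0.2912] q 1.768869413527746 r 0.06802995971699718
[0.5038, 0.2905] q 1.7405674369436117 r 0.06815728774297905
[np.float64(0.5031233672830611), np.float64(0.2914204747708942)] q 1.7540856480914895 r 0.0674756014242707
q by dir 1.7512146167515388
turn [0.001 0.005 0.   ] shift cm [ 8.03 17.34  4.11] yaw 3.02 at [0.4822 0.1181 0.2111]
```

```bash
python3 -m jog '[[[0.001,0.005,0],[2,4.33,0],0.2],[[0,0,0],[2,4.33,0],0.2],[[0,0,0],[2,4.33,0],0.2],[[0,0,0],[2,4.33,0],0.2],[[0,0,0],[0,0,4],0.2],[[0,0,0],[0,0,4],0.2],[[0,0,0],[0,0,0],0.2],[[0,0,0],[0,0,0],0.2]]'
python3 - <<'E'
from h import *
snap('wrist','w28'); g=np.load('pics/w28.npz'); p,r=tool()
# knob: points by depth between 0.066 and 0.085 near expected
us,vs=np.meshgrid(np.arange(200,440),np.arange(60,260)); pts=[]
for u,v in zip(us.ravel(),vs.ravel()):
    if g['d'][v,u]>0:
        w=px('w28',u,v)
        if .072<w[2]<.081 and np.hypot(w[0]-.4235,w[1]-.3)<.03: pts.append(w)
pts=np.array(pts); print(len(pts),pts.mean(0),np.ptp(pts,0)); to(*pts.mean(0)[:2],.049,3.02)
E
```

```text
clock: 55.9
eef_pos: [0.4239, 0.2995, 0.1315]
tcp_rot: [-0.0, 0.061, 0.998, -0.001]
ft_force: [-0.1, 0.2, 1.1]
grip_width: 0.0343
grip_force: 0.0
906 [0.42272435 0.30069999 0.0755308 ] [0.02112061 0.02130359 0.00594056]
turn [ 0.     0.002 -0.   ] shift cm [0.22 0.07 8.37] yaw 3.02 at [0.4248 0.2997 0.1327]
```

```bash
python3 -m jog '[[[0,0,0],[0.15,0.07,4],0.2],[[0,0,0],[0,0,3],0.2],[[0,0,0],[0,0,1.3],0.2],[[0,0,0],[0,0,0],0.3],[[0,0,0],[0,0,0],0.4],[[0,0,0],[0,0,0],0.45],[[0,0,0],[0,0,0],0.45]]'
python3 -m jog '[[[0,0,0.14],[-0.08,1.12,0],0.45],[[0,0,0.14],[-0.08,1.12,0],0.45],[[0,0,0.14],[-0.08,1.12,0],0.45],[[0,0,0.14],[-0.08,1.12,0],0.45],[[0,0,0.14],[-0.08,1.12,0],0.45],[[0,0,0.14],[-0.08,1.12,0],0.45],[[0,0,0],[0,0,0],0.45],[[0,0,0],[0,0,0],0.45]]'
python3 - <<'E'
from h import *
p,r=tool(); x=r.as_matrix()[:,0]; print(p, np.arctan2(x[1],x[0]), p[:2]-.08*x[:2])
E
```

```text
clock: 56.65
eef_pos: [0.4239, 0.3009, 0.0502]
tcp_rot: [0.002, 0.061, 0.998, 0.001]
ft_force: [-0.2, -0.8, 0.2]
grip_width: 0.0234
grip_force: 0.0
clock: 57.45
eef_pos: [0.4571, 0.3569, 0.0493]
tcp_rot: [0.001, 0.461, 0.888, 0.001]
ft_force: [0.2, 0.9, -0.2]
grip_width: 0.0235
grip_force: 0.8
[0.45705832 0.35686901 0.04927556] 2.1843899548596464 [0.50312303 0.29146232]
```

```bash
python3 -m jog '[[[0,0,0.14],[-0.08,1.12,0],0.45],[[0,0,0.14],[-0.08,1.12,0],0.45],[[0,0,0.14],[-0.08,1.12,0],0.45],[[0,0,0.14],[-0.08,1.12,0],0.45],[[0,0,0.14],[-0.08,1.12,0],0.45],[[0,0,0.14],[-0.08,1.12,0],0.45],[[0,0,0.07],[-0.02,0.56,0],0.45],[[0,0,0],[0,0,0],0.45],[[0,0,0],[0,0,0],1],[[0,0,0],[0,0,0],1]]'
python3 - <<'E'
from h import *
p,r=tool(); x=r.as_matrix()[:,0]; print(p, np.arctan2(x[1],x[0]), np.arctan2(p[1]-.291,p[0]-.503),np.hypot(p[1]-.291,p[0]-.503)); print(observe()['grip_width'],observe()['ft_force'])
E
```

```text
clock: 58.45
eef_pos: [0.5265, 0.3672, 0.0494]
tcp_rot: [0.001, 0.804, 0.594, 0.001]
ft_force: [0.1, -2.5, 0.8]
grip_width: 0.0203
grip_force: 58.7
[0.52652409 0.36716378 0.04936416] 1.2728512834685322 1.2712292764816662 0.07971388582348879
0.020292820344015364 [ 0.12128906 -2.48861813  0.81669906]
```

```bash
python3 -m jog '[[[0,0,0],[0,0,0],0.4],[[0,0,0],[0,0,0],0.2],[[0,0,0],[0,0,0],0.2],[[0,0,0],[0,0,-3],0.2],[[0,0,0],[0,0,-4],0.2],[[0,0,0],[0,0,-4],0.2],[[0,0,0],[-3,0,-3],0.2],[[0,0,0],[-3,0,-2],0.2],[[0,0,0],[0,0,0],0.2],[[0,0,0],[0,0,0],0.2]]'
python3 - <<'E'
from h import *
snap('wrist','w29'); g=np.load('pics/w29.npz'); p,r=tool(); print(p)
Rm=cv2.Rodrigues(g['r'])[0]; C=-Rm.T@g['t']; us,vs=np.meshgrid(np.arange(640),np.arange(400))
ray=np.stack([us,vs,np.ones_like(us)],-1)@np.linalg.inv(g['K']).T@Rm; W=C+ray*g['d'][...,None]
near=np.hypot(W[...,0]-.526,W[...,1]-.367)<.03
k=W[near&(W[...,2]>.072)&(W[...,2]<.081)]; print('knob',len(k),k.mean(0))
arm=(np.hypot(W[...,0]-.503,W[...,1]-.291)<.066)&(np.hypot(W[...,0]-.503,W[...,1]-.291)>.02)&(W[...,2]>.036)&(W[...,2]<.055); a=W[arm]; print('arm',len(a),a.mean(0))
v=k.mean(0)[:2]-a.mean(0)[:2]; print('lever world angle by arm->knob',np.arctan2(v[1],v[0]),'by pivot',np.arctan2(k.mean(0)[1]-.291,k.mean(0)[0]-.503))
cb=cv2.cvtColor(g['p'],cv2.COLOR_RGB2HSV); m=((cb[...,0]<6)|(cb[...,0]>174))&(cb[...,1]>150)&(cb[...,2]>90)&(np.hypot(W[...,0]-.523,W[...,1]-.356)<.05)
q=np.array([px('w29',x,y,.031)[:2] for y,x in np.argwhere(m)]); e=np.array([np.cos(1.269),np.sin(1.269)]); n=np.array([-e[1],e[0]])
for cen in ([.503,.291],a.mean(0)[:2]-0): 
    s=(q-cen)@n*1000; print('red left/right of 1.269 line mm',s.min(),s.max(),len(s))
sl=(a[:,:2]-[.503,.291])@n*1000; print('arm lateral mm',np.percentile(sl,[2,50,98]),'knob lateral',(k.mean(0)[:2]-[.503,.291])@n*1000)
E
```

```text
clock: 59.45
eef_pos: [0.5087, 0.31, 0.2095]
tcp_rot: [0.001, 0.805, 0.593, 0.001]
ft_force: [0.1, -1.0, 0.5]
grip_width: 0.0343
grip_force: 0.0
[0.50853316 0.310389   0.20856591]
knob 584 [0.52697146 0.36732172 0.07563873]
arm 624 [0.51650887 0.33239673 0.04649979]
lever world angle by arm->knob 1.2797312861945884 by pivot 1.2664687213410413
red left/right of 1.269 line mm -9.671162144820356 8.20685985656256 173
red left/right of 1.269 line mm -9.077426984065195 8.80059501731772 173
arm lateral mm [-5.78082636 -0.28677668  4.32677762] knob lateral -0.20249631950666494
```

Lever and mark agree within about 0.01 rad. I'll do a last check on the stack, then hand in.

```bash
python3 - <<'E'
from h import *
ok=0
for n in ('scene','side'):
    snap(n,'z'+n); f=np.load(f'pics/z{n}.npz'); Rm=cv2.Rodrigues(f['r'])[0]
    c=f['K']@(Rm@np.array([.482,.1177,.101])+f['t']); u,v=c[:2]/c[2]
    print(n,[(px('z'+n,u,v+k).round(3).tolist(),f['p'][int(v+k),int(u)].tolist()) for k in (-1,1,3,5,7,9)])
    w=loc('white','z'+n,np.array([.5,-.4]),.15); print('white left on bench?',w)
print(observe()['clock']); job_done()
E
```

```text
scene [([0.474, 0.119, 0.098], [94, 73, 57]), ([0.48, 0.119, 0.095], [118, 103, 88]), ([0.494, 0.117, 0.1], [93, 77, 64]), ([0.498, 0.117, 0.095], [73, 57, 43]), ([0.494, 0.12, 0.082], [132, 119, 99]), ([0.498, 0.12, 0.078], [169, 152, 127])]
white left on bench? None
side [([0.482, 0.126, 0.098], [55, 57, 46]), ([0.481, 0.123, 0.092], [44, 40, 32]), ([0.482, 0.102, 0.103], [42, 38, 32]), ([0.481, 0.101, 0.095], [20, 19, 15]), ([0.481, 0.097, 0.091], [102, 92, 68]), ([0.48, 0.098, 0.081], [174, 154, 113])]
white left on bench? None
59.6
the job is handed in; nothing more can be done
```

I handed the job in at 59.6 s: all five rings are on the spindle from widest to narrowest with the collar on top, and the lever is within about 0.01 rad of the red mark; the white ring slipped once and I re-gripped it.

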